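Add an instrument case to the sloping rack

ROBOT

A 6-joint arm with a two-finger parallel gripper is mounted at the origin on the work surface. World frame = base frame: x ahead of the robot, y to its left, z up, the work surface at z = 0. Lengths are in m, angles in rad, forces in N, time in s.
With the tool pointing down it reaches from about 0.225 to 0.875 m from the base axis. Payload 3.4 kg.
Tool frame: the origin (TCP) lies on the centre line of the jaws, within the pads' length; the fingertips stand 8 mm ahead of it and the grasp point (between the pads) lies 11 mm behind it; z points along the fingers, y is the direction in which the jaws open and shut (so a half turn about z gives the same grasp; the last joint's range is limited). The gripper opens to 85 mm and grips with 20 to 120 N. Pads are 22 mm wide; open, the fingers measure 114 mm over their backs; the gripper's body (76 mm by 85 mm) begins 54 mm behind the grasp point. The pads swing forward as they close: fully open they stand 13 mm farther back than shut.
Start: joints at [1.057, 0.276, 1.505, -0, 1.361, -0.121], TCP at [0.22, 0.531, 0.239] pointing down, gripper open.
Joint ranges: [-2.89, 2.89], [-0.75, 2.08], [0.22, 2.7], [-1.18, 4.32], [0.11, 2.71], [-2.7, 2.7]. Speed limits (rad/s): [2.57, 2.57, 3.14, 3.14, 3.14, 3.14].

INTERFACE

Orientations are given as a rotation vector (axis times angle).
In Python, from station import manip gives the robot as it stands.
- The arm moves only by the tool arm_command, never from a script. Its argument "plan" is a list of rows, each an object with "dp": the shift along the tool's x, y, z in cm, a list of three; "turn": the turn about the tool's z in degrees; "jaw": the closure, from 0 (fully open) to 1 (shut). A call has 1 to 8 rows; each row is the pose to reach, as a shift and turn from the pose commanded when the call began, along the tool's axes at that moment; what a row does not reach only later rows make up. A row lasts 1/8 s, in which the tool goes at most 62.5 mm and 10.7 degrees, less where a joint would pass 70% of its speed; a pose out of reach is approached as far as the arm can. A call with a gripper value outside its range is refused whole. The fingers move at their own pace and stop on an object; "grip_force" is the grip in N (left out, the last holds). Time passes only in rows, so rows that repeat a pose let the fingers close. It gives the time, the measured TCP pose, the force and the opening at its end, in the units of the state.
- manip.observe(): the state, without advancing time (a new reading comes with each control period).
- manip.get_image(name): name is "scene" or "top" or "wrist"; returns a dict with "img" (420x560x3 uint8, red, green, blue), "range_z" (420x560 float32, m along the optical axis (not along the pixel's ray), 0 where there is no reading), "mtx" (3x3 intrinsics, pixels), "k1" (the pictures are not rectified: a ray, as slopes to the right and down, at radius r is drawn at 1 + k1 r^2 times it, then the intrinsics apply), "origin" and "orientation" of the camera in the world. Camera axes: x right, y up, looking along -z (the intrinsics and any distortion apply to the point x, -y, -z); pixel columns grow to the right and rows downward; lengths in m; the calibration is good to about 2 mm. A picture is of the moment at which its call begins.
- manip.finish_job(): hands the job in, once; it reports no verdict.
Trained networks look in the newest picture that a camera, given by its name, has taken for a name from the list of things; names that differ only in an ending like _2 or _b are one class to them, and where a whole thing is asked for, a point or a joint stands for the part that bears it (a point fixed in the world has none). Each returns a list of dicts, best first, with "score" (0 to 1); they miss things now and then, are a little off and sometimes report something else, mostly with a low value. They report only what shows in the picture. A call takes as long as a camera call.
- manip.find_in(camera, name): "bbox" ([left, top, width, height] in pixels, round what is visible of it).
- manip.trace(camera, name): "region" (420x560 bool, what is visible of it) and "bbox" ([left, top, width, height] in pixels, round what is visible of it).
- manip.spot_point(camera, name): "location" ([column, row] in pixels: a listed point, or the origin of a listed thing).
The state is a dict: "t": time; "joint_positions": joint angles; "joint_velocities": joint speeds; "joint_torque": joint torques, N m; "eef_pos": TCP position; "tcp_rot": TCP orientation; "contact_force": force on the tool from outside, world axes, zero at the start; "moment": the same for the moment, N m; "finger_gap": opening from 0.0 (shut) to 1.0 (fully open).
Only numpy, scipy, OpenCV 4.12 (cv2) and the standard library are available. Lean on these libraries where they do the work, as an engineer would, in place of code of your own. Each camera call takes 0.05 s, during which the arm holds its last target.

TASK

Take the instrument case lying on the table and set it down gently, flat on the sloping rack, at the open end of the row beside the two cases already there: lengthwise up the slope like them, lower end on the ledge, and keep hold of it until it lies on the slope. Close the row up so that all three cases stand side by side without gaps, snug against the rack's end wall and resting on the ledge. Do not bump the light bar above the rack and leave everything else on the table where it is.

Things in the scene. Friction and masses are not known exactly. Their poses are not given: they have to be found in the camera images.
- case_new: the instrument case that lies flat on the table left of the rack: a closed stainless box 80 mm long (its x axis), 40 mm wide (its y axis), 30 mm high (its z axis), about 140 g; origin at the centre of its underside
- case_mid: an identical case (80 x 40 x 30 mm) already on the rack's sloping face, the farther of the two from the end wall; long side up the slope, lower end on the ledge; origin at the centre of its underside, x axis up the slope
- case_wall: an identical case on the sloping face, the one nearer the end wall; same axes
- slope: the rack's sloping face, rising 30 degrees away from the robot, 150 mm up the slope by 300 mm wide. Origin in the corner where face, ledge and end wall meet, 30 mm above the table. x axis up the slope, y axis along the ledge away from the end wall (to the robot's left), z axis square out of the face. A case seated on the ledge has its origin at x = 40 mm, z = 0
- rack: the fixed white rack that carries the sloping face; origin on the table under its centre, 312 mm wide along its y axis. A steel ledge, 18 mm proud of the face, runs along the face's lower edge (x = 0 of the face); a steel end wall, 36 mm proud, closes its right end (y = 0 of the face); the left end (y = 300 mm) is open
- lamp: fixed light bar above the rack, in the way of a tool coming straight down: a level bar 18 mm thick, along the ledge direction. Origin on the table under the rack's centre, x axis level away from the robot, y along the ledge. Bar's centre line: x = -20, z = 236, y -150 to 150 mm; posts 10 mm thick at x = 88, y = -100 and 100 mm, with arms forward to the bar
- dish: open stainless bowl, 84 mm across, 34 mm high; origin under its centre; a bystander
- jar: white ointment jar with lid, 54 mm across, 58 mm high; origin under its centre; a bystander
- tape: roll of paper tape lying flat, 72 mm across, 24 mm high; origin under its centre; a bystander
- can: tall powder can, 76 mm across, 190 mm high; origin under its centre; a bystander
- mask: anaesthesia mask standing on its 94 mm wide brown rim, clear cone 80 mm high; origin under its centre; a bystander
- brush: brush lying flat, 170 mm long; origin near its middle, x axis along it; a bystander
- mug: white mug, 80 mm across, 90 mm high, handle on its +y side; origin under its centre; a bystander

How it is judged:
By the outcome, as a careful person would: the job done as asked, in the order asked, and still so for the second after the job is handed in, with the robot touching nothing.
It also fails if it takes over 58 s, if anything falls off the work surface, if the arm or the gripper's body presses on something with over 40 N, if the wrist force passes 120 N, or if a joint passes its speed limit or range.

## Working session

There is one attempt and no reset: what is moved stays moved. The work goes in short steps, Python scripts to look and compute and a tool call to move; the robot and the scene stay as the last step left them, time stands still between calls to the robot, and variables do not carry over. Pictures are saved under pics/ and viewed, and the job is handed in when it is done.

Besides the shell and the picture viewer there is one more tool, called by a JSON object that holds its "method" and its "body", one argument or row to a line. arm_command: Moves the arm, as the interface text tells. Its arguments: {"type":"object","properties":{"plan":{"type":"array"},"grip_force":{"type":"number"}},"required":["plan"]}

```bash
ls; mkdir -p pics; python3 - <<'E'
from station import manip
import cv2, numpy as np
print(manip.observe())
for n in ["scene","top","wrist"]:
    d=manip.get_image(n)
    cv2.imwrite(f"pics/{n}0.png",d["img"][:,:,::-1])
    print(n,d["mtx"].tolist(),d["k1"],d["origin"],d["orientation"])
    np.savez(f"/tmp/{n}0.npz",**d)
E
```

```text
pics
{'t': 0.0, 'joint_positions': array([ 1.05701278e+00,  2.76553760e-01,  1.50614429e+00,  4.34812957e-06,
        1.36066546e+00, -1.21006423e-01]), 'joint_velocities': array([ 0.00030751, -0.00010501, -0.00106298, -0.00031412, -0.00186806,
        0.0006897 ]), 'joint_torque': array([ 4.06503941e-04, -4.16785240e+01, -2.45802355e+01, -3.87684195e-04,
        1.11301109e-02, -1.35552591e-05]), 'eef_pos': array([0.21983818, 0.53076194, 0.23845875]), 'tcp_rot': array([-6.12907113e-01, -3.08065654e+00,  2.64016274e-03]), 'contact_force': array([ 0.47394552,  0.08698077, -0.21406227]), 'moment': array([ 0.06026494, -0.00552796,  0.0332394 ]), 'finger_gap': 1.002074772326976}
scene [[456.93823981743134, 0.0, 281.8488727106975], [0.0, 456.93823981743134, 209.20079298655867], [0.0, 0.0, 1.0]] -0.016960747248199685 [ 1.12686859 -0.23474418  1.01733658] [0.49992741 0.35399981 1.15332038]
top [[383.79773288934535, 0.0, 272.4066899119334], [0.0, 383.79773288934535, 207.3897546128784], [0.0, 0.0, 1.0]] 0.004821573017938852 [ 0.40341305 -0.02053819  1.23799547] [ 0.11676566 -0.10909595 -1.58294821]
wrist [[374.66525088013947, 0.0, 277.4444083997373], [0.0, 374.66525088013947, 212.46892520087152], [0.0, 0.0, 1.0]] -0.04556616324924093 [0.16042104 0.5569275  0.37361702] [-0.22937157 -0.15086707  1.17161251]
```

View pics/scene0.png

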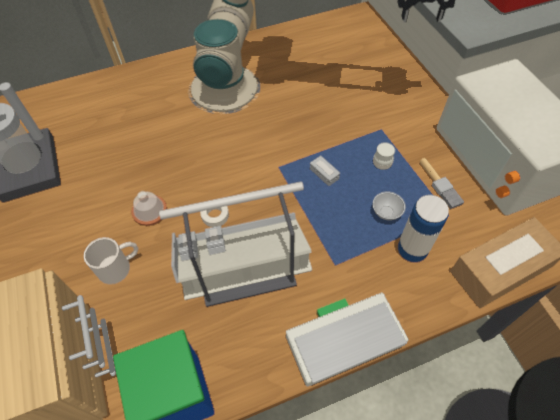

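View pics/top0.png

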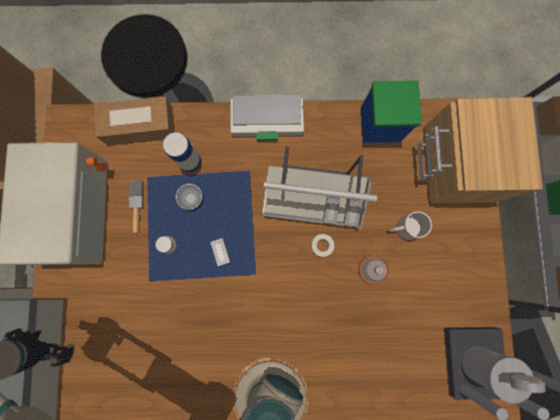

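View pics/wrist0.png

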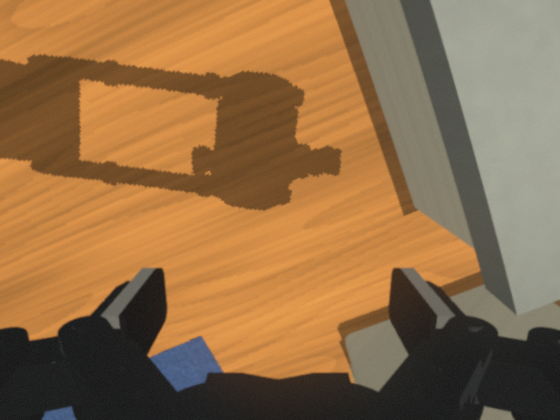

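```bash
cat > h.py <<'E'
import numpy as np, cv2
from scipy.spatial.transform import Rotation as R
def cloud(d):
    h,w=d["range_z"].shape
    u,v=np.meshgrid(np.arange(w,dtype=float),np.arange(h,dtype=float))
    pts=np.stack([u,v],-1).reshape(-1,1,2)
    # r_d = r(1+k1 r^2): cv2 model
    s=cv2.undistortPoints(pts,d["mtx"],np.array([float(d["k1"]),0,0,0,0.])).reshape(h,w,2)
    z=d["range_z"]
    P=np.stack([s[...,0]*z,-s[...,1]*z,-z],-1)
    W=P@R.from_rotvec(d["orientation"]).as_matrix().T+d["origin"]
    W[z<=0]=np.nan
    return W
def proj(d,p):
    q=(np.atleast_2d(p)-d["origin"])@R.from_rotvec(d["orientation"]).as_matrix()
    s=np.stack([q[:,0]/-q[:,2],-q[:,1]/-q[:,2]],-1)
    r2=(s**2).sum(1,keepdims=True)
    s=s*(1+d["k1"]*r2)
    return s@np.diag([d["mtx"][0,0],d["mtx"][1,1]])+d["mtx"][:2,2]
E
python3 - <<'E'
from station import manip
import cv2, numpy as np
from h import *
for cam in ["top","scene"]:
    d=manip.get_image(cam); W=cloud(d); np.savez(f"/tmp/{cam}1.npz",W=W,**d)
    for n in ["case_new","case_mid","rack","slope","lamp"]:
        try: r=manip.trace(cam,n)
        except Exception as e: print(n,e); continue
        for i,k in enumerate(r[:4]):
            m=k["region"]; p=W[m]; p=p[np.isfinite(p[:,0])]
            print(cam,n,round(k["score"],2),k["bbox"],m.sum(),np.nanmedian(p,0).round(3) if len(p) else None, np.nanpercentile(p[:,2],[2,98]).round(3) if len(p) else None)
            np.save(f"/tmp/m_{cam}_{n}_{i}.npy",m)
        try:
            for k in manip.spot_point(cam,n)[:3]:
                c,rr=k["location"]; print("  spot",round(k["score"],2),c,rr,W[int(round(rr)),int(round(c))].round(3))
        except Exception as e: print(e)
# table
    print(np.nanmedian(W[...,2]))
E
```

```text
top case_new 0.68 [211.0, 238.8, 16.0, 27.9] 326 [0.439 0.15  0.03 ] [0.018 0.034]
  spot 0.88 221.1 250.4 [0.446 0.147 0.031]
top case_mid 0.78 [323.9, 197.9, 14.6, 23.2] 366 [ 0.56  -0.196  0.077] [0.054 0.096]
top case_mid 0.63 [360.2, 254.1, 28.6, 33.0] 702 [ 0.378 -0.321  0.041] [0.009 0.08 ]
top case_mid 0.25 [263.6, 164.0, 109.2, 65.4] 3441 [ 0.61  -0.123  0.066] [0.031 0.107]
  spot 0.95 327.1 209.4 [ 0.563 -0.182  0.079]
  spot 0.47 409.4 225.7 [ 0.514 -0.453  0.007]
top rack 0.63 [260.8, 162.7, 108.8, 65.3] 3566 [ 0.609 -0.122  0.065] [0.012 0.112]
  spot 0.62 307.0 197.9 [ 0.601 -0.124  0.061]
top slope 0.87 [260.2, 164.0, 111.3, 62.7] 3539 [ 0.61  -0.124  0.067] [0.031 0.109]
  spot 0.82 356.9 221.5 [ 0.524 -0.275  0.062]
  spot 0.17 309.9 196.4 [ 0.608 -0.134  0.057]
top lamp 0.77 [261.8, 147.7, 115.6, 51.0] 1357 [ 0.601 -0.153  0.241] [0.003 0.247]
  spot 0.2 319.9 247.0 [ 0.451 -0.166  0.006]
-0.00015008058589338624
scene case_new 0.7 [308.5, 155.6, 31.5, 31.2] 546 [0.446 0.146 0.028] [-0.001  0.033]
scene case_new 0.17 [198.1, 209.5, 30.3, 18.0] 366 [ 0.479 -0.176  0.021] [-0.002  0.027]
  spot 0.72 321.7 174.4 [0.461 0.135 0.032]
scene case_mid 0.85 [203.2, 226.1, 22.0, 27.0] 495 [ 0.58  -0.199  0.078] [0.031 0.094]
scene case_mid 0.7 [197.5, 208.7, 30.9, 19.0] 421 [ 0.478 -0.178  0.021] [-0.003  0.059]
  spot 0.84 216.5 246.5 [ 0.596 -0.2    0.087]
scene rack 0.95 [167.3, 209.7, 141.4, 90.1] 6779 [ 0.64  -0.143  0.054] [0.004 0.107]
  spot 0.72 244.6 255.4 [ 0.643 -0.145  0.086]
scene slope 0.68 [171.0, 213.4, 136.6, 68.6] 4638 [ 0.618 -0.136  0.074] [0.03  0.109]
scene slope 0.68 [179.9, 235.8, 18.9, 24.9] 309 [ 0.57 -0.27  0.08] [0.056 0.095]
  spot 0.71 177.2 246.4 [ 0.531 -0.286  0.036]
scene lamp 0.75 [160.2, 184.6, 142.0, 121.8] 3229 [ 0.677 -0.155  0.232] [0.005 0.245]
0.000989193635393848
```

```bash
python3 - <<'E'
import cv2, numpy as np
t=np.load("/tmp/top1.npz"); s=np.load("/tmp/scene1.npz")
c=cv2.resize(t["img"][140:270,200:380,::-1],None,fx=4.4,fy=4.4,interpolation=cv2.INTER_CUBIC); cv2.imwrite("pics/tz1.png",c)
c=cv2.resize(s["img"][140:300,160:350,::-1],None,fx=3.7,fy=3.7,interpolation=cv2.INTER_CUBIC); cv2.imwrite("pics/sz1.png",c)
E
```

```text
(no output)
```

View pics/tz1.png

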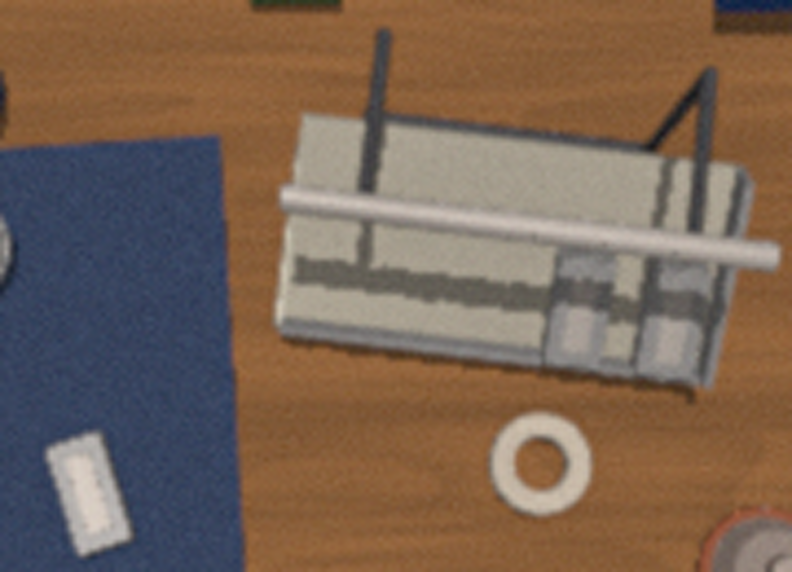

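View pics/sz1.png

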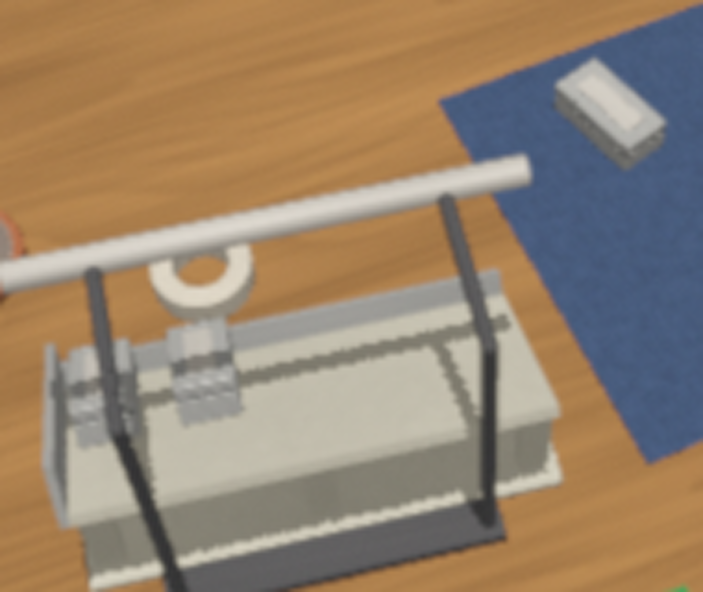

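```bash
cat > fit.py <<'E'
import numpy as np, cv2
from h import *
T=np.load("/tmp/top1.npz"); S=np.load("/tmp/scene1.npz")
for nm,D in (("top",T),("scene",S)):
    W=D["W"].reshape(-1,3)
    ok=np.isfinite(W[:,0])&(W[:,0]>0.4)&(W[:,0]<0.85)&(W[:,1]>-0.4)&(W[:,1]<0.12)
    W=W[ok]
    bar=W[(W[:,2]>0.232)&(W[:,2]<0.26)]
    c=bar.mean(0); 
    # keep bar only: pca robust (arms excluded by height> .23 maybe)
    q=bar[:, :2]
    for _ in range(5):
        vx,vy,x0,y0=cv2.fitLine(q.astype(np.float32),cv2.DIST_HUBER,0,.01,.01).ravel()
        dist=np.abs((q-[x0,y0])@np.array([-vy,vx])); q=q[dist<0.012]
    if vy<0: vx,vy=-vx,-vy
    pr=(q-[x0,y0])@np.array([vx,vy])
    print(nm,"bar yaw(deg) of y axis",np.degrees(np.arctan2(-vx,vy)), "mid",np.array([x0,y0])+np.array([vx,vy])*(np.percentile(pr,.5)+np.percentile(pr,99.5))/2,"len",np.ptp(pr),"ztop",np.percentile(bar[:,2],98))
    # slope plane
    f=W[(W[:,2]>0.04)&(W[:,2]<0.10)]
    best=None; rng=np.random.default_rng(0)
    for _ in range(500):
        a,b,c=f[rng.choice(len(f),3,replace=False)]
        n=np.cross(b-a,c-a); 
        if np.linalg.norm(n)<1e-6: continue
        n/=np.linalg.norm(n); n*=np.sign(n[2])
        if abs(n[2]-.866)>.05: continue
        k=(np.abs((f-a)@n)<0.003)
        if best is None or k.sum()>best.sum(): best=k
    p=f[best]; c=p.mean(0); n=np.linalg.svd(p-c,full_matrices=False)[2][2]; n*=np.sign(n[2])
    print(" slope n",n,"tilt",np.degrees(np.arccos(n[2])),"yaw",np.degrees(np.arctan2(-n[1],-n[0])),"n",best.sum(),"c",c)
    # table height near
    t=W[np.abs(W[:,2])<.01]; print(" table",np.median(t[:,2]))
E
python3 fit.py
```

```text
top bar yaw(deg) of y axis -7.9736147 mid [ 0.58814116 -0.14202207] len 0.29774663510814536 ztop 0.24734846207227995
 slope n [-0.49197199  0.06649919  0.86806764] tilt 29.765142886765616 yaw -7.697937093387915 n 1932 c [ 0.62014148 -0.12866136  0.07230846]
 table 8.737152493054623e-06
scene bar yaw(deg) of y axis -7.995553 mid [ 0.5957182 -0.143139 ] len 0.29929909013868694 ztop 0.2460402490102676
 slope n [-0.49306225  0.0682543   0.8673125 ] tilt 29.852179605443528 yaw -7.8813309648838015 n 2785 c [ 0.6227687  -0.14074128  0.07408006]
 table -0.0002901140838869054
```

```bash
cat >> h.py <<'E'
Or=np.array([0.612,-0.1453,0]); yaw=np.radians(-8.0)
Rr=R.from_euler('z',yaw).as_matrix()
def torack(W): return (W-Or)@Rr
def fromrack(p): return np.asarray(p)@Rr.T+Or
Rs=np.array([[np.cos(np.pi/6),0,-.5],[0,1,0],[.5,0,np.cos(np.pi/6)]])  # columns: slope axes in rack
So=np.array([-0.067,-0.150,0.030])
def toslope(W): return (torack(W)-So)@Rs
E
python3 - <<'E'
import numpy as np, cv2
from h import *
for nm in ("top","scene"):
    D=np.load(f"/tmp/{nm}1.npz"); L=toslope(D["W"])
    x,y,z=L[...,0],L[...,1],L[...,2]
    print(nm)
    m=(np.abs(z-.030)<.004)&(x>0.0)&(x<.085)&(y>-.02)&(y<.12)
    hist=np.histogram(y[m],bins=np.arange(-.02,.12,.004)); print("top faces y",list(zip((hist[1][:-1]*1000).round().astype(int),hist[0])))
    for lo,hi in((-.01,.048),(.052,.12)):
        k=m&(y>lo)&(y<hi); print(lo,"x",np.percentile(x[k],[1,99]),"y",np.percentile(y[k],[1,5,50,95,99]),"z",np.median(z[k]))
    k=(z>.031)&(z<.045)&(x>0)&(x<.15)&(y<.02)&(y>-.03); print("wall y",np.percentile(y[k],[1,50,99]),"z99",np.percentile(z[k],98),k.sum())
    k=(np.abs(z)<.003)&(x>0)&(x<.17)&(y>-.03)&(y<.35); print("face x",np.percentile(x[k],[.5,99.5]),"y",np.percentile(y[k],[.5,99.5]))
    k=(z>.008)&(z<.022)&(x>-.02)&(x<.02)&(y>.13)&(y<.3); print("ledge x",np.percentile(x[k],[1,50,99]),"z",np.percentile(z[k],[50,98]),k.sum())
    # new case
    W=D["W"]; k=(W[...,2]>.024)&(W[...,2]<.036)&(W[...,0]>.38)&(W[...,0]<.52)&(W[...,1]>.08)&(W[...,1]<.22)
    p=W[k][:,:2]; r=cv2.minAreaRect((p*1000).astype(np.float32)); print("new",p.mean(0),r,k.sum(),np.median(W[k][:,2]))
E
```

```text
top
top faces y [(np.int64(-20), np.int64(0)), (np.int64(-16), np.int64(0)), (np.int64(-12), np.int64(0)), (np.int64(-8), np.int64(3)), (np.int64(-4), np.int64(11)), (np.int64(0), np.int64(2)), (np.int64(4), np.int64(3)), (np.int64(8), np.int64(30)), (np.int64(12), np.int64(32)), (np.int64(16), np.int64(29)), (np.int64(20), np.int64(29)), (np.int64(24), np.int64(30)), (np.int64(28), np.int64(29)), (np.int64(32), np.int64(33)), (np.int64(36), np.int64(32)), (np.int64(40), np.int64(29)), (np.int64(44), np.int64(30)), (np.int64(48), np.int64(1)), (np.int64(52), np.int64(0)), (np.int64(56), np.int64(0)), (np.int64(60), np.int64(0)), (np.int64(64), np.int64(0)), (np.int64(68), np.int64(2)), (np.int64(72), np.int64(27)), (np.int64(76), np.int64(27)), (np.int64(80), np.int64(29)), (np.int64(84), np.int64(34)), (np.int64(88), np.int64(28)), (np.int64(92), np.int64(30)), (np.int64(96), np.int64(28)), (np.int64(100), np.int64(27)), (np.int64(104), np.int64(33)), (np.int64(108), np.int64(30)), (np.int64(112), np.int64(1))]
-0.01 x [0.00197827 0.0795109 ] y [-0.00107608  0.00762763  0.02695507  
[... 1445 characters left out ...]
int64(29)), (np.int64(104), np.int64(29)), (np.int64(108), np.int64(27)), (np.int64(112), np.int64(0))]
-0.01 x [0.00224953 0.08301433] y [-0.00110271 -0.00070509  0.01975306  0.0458693   0.04689008] z 0.029069028277584848
0.052 x [0.00267231 0.08156997] y [0.07246625 0.07409234 0.091997   0.10966347 0.11121629] z 0.029206444286729364
wall y [-0.00678879 -0.00277966  0.01746363] z99 0.037460542991587846 110
face x [0.00052851 0.15142423] y [-0.00081102  0.298028  ]
ledge x [-0.00798969 -0.00131224  0.00300101] z [0.01460159 0.01901345] 282
new [0.44343095 0.14962527] ((441.9853820800781, 149.85215759277344), (80.28440856933594, 41.35235595703125), 18.696409225463867) 356 0.029127434604215685
```

```bash
python3 - <<'E'
from station import manip
import numpy as np
from h import *
o=manip.observe(); d=manip.get_image("wrist"); W=cloud(d)
Rt=R.from_rotvec(o["tcp_rot"]).as_matrix()
print(Rt.round(3))
T=(W-o["eef_pos"])@Rt
print("cam in tool",(d["origin"]-o["eef_pos"])@Rt)
m=np.isfinite(T[...,0])&(T[...,2]<0.03)&(T[...,2]>-.2)
for a in (T[...,1]>0,T[...,1]<0):
    k=m&a; p=T[k]; print(k.sum(),"x",np.percentile(p[:,0],[1,50,99]).round(4),"y",np.percentile(p[:,1],[1,99]).round(4),"z",np.percentile(p[:,2],[1,50,99,100]).round(4))
    for zz in np.arange(-.09,.02,.01):
        q=p[(p[:,2]>zz)&(p[:,2]<=zz+.01)]
        if len(q)>5: print("  z",round(zz,3),len(q),"x",np.percentile(q[:,0],[1,99]).round(3),"y",np.percentile(q[:,1],[1,99]).round(3))
E
```

```text
[[-0.924  0.383  0.   ]
 [ 0.383  0.924  0.   ]
 [-0.     0.    -1.   ]]
cam in tool [ 0.06493683  0.00115751 -0.13508267]
22966 x [-0.0086  0.011   0.0195] y [0.0011 0.0687] z [-0.0874 -0.063  -0.0104 -0.0048]
  z -0.09 2606 x [0.014 0.02 ] y [0.013 0.034]
  z -0.08 6463 x [0.005 0.018] y [0.    0.042]
  z -0.07 4602 x [-0.008  0.017] y [0.001 0.07 ]
  z -0.06 5144 x [-0.01   0.014] y [0.041 0.07 ]
  z -0.05 942 x [0.003 0.014] y [0.043 0.066]
  z -0.04 1037 x [-0.008  0.012] y [0.043 0.057]
  z -0.03 1121 x [-0.011  0.012] y [0.043 0.057]
  z -0.02 840 x [-0.011  0.011] y [0.043 0.057]
  z -0.01 211 x [-0.01   0.011] y [0.043 0.05 ]
22061 x [-0.0088  0.011   0.0195] y [-0.0656 -0.001 ] z [-0.0874 -0.0624 -0.0103 -0.0052]
  z -0.09 2597 x [0.014 0.02 ] y [-0.031 -0.01 ]
  z -0.08 6034 x [0.005 0.018] y [-0.04 -0.  ]
  z -0.07 4227 x [-0.008  0.017] y [-0.066 -0.001]
  z -0.06 5036 x [-0.01   0.014] y [-0.067 -0.038]
  z -0.05 948 x [0.003 0.014] y [-0.063 -0.041]
  z -0.04 1030 x [-0.008  0.011] y [-0.055 -0.041]
  z -0.03 1132 x [-0.011  0.012] y [-0.055 -0.041]
  z -0.02 850 x [-0.011  0.011] y [-0.054 -0.041]
  z -0.01 207 x [-0.01   0.011] y [-0.048 -0.041]
```

{"method": "arm_command", "body": {
  "plan": [
    {"dp": [-4.6,-4.1,0],"turn": -6,"jaw": 0},
    {"dp": [-9.3,-8.2,0],"turn": -12,"jaw": 0},
    {"dp": [-13.9,-12.4,0],"turn": -18,"jaw": 0},
    {"dp": [-18.5,-16.5,2],"turn": -24,"jaw": 0},
    {"dp": [-23.2,-20.6,4],"turn": -30,"jaw": 0},
    {"dp": [-27.8,-24.7,7],"turn": -36,"jaw": 0},
    {"dp": [-32.4,-28.9,10],"turn": -40.5,"jaw": 0},
    {"dp": [-32.4,-28.9,11],"turn": -40.5,"jaw": 0}
  ]
}}

```text
t: 2.3
eef_pos: [0.4097, 0.1375, 0.1285]
tcp_rot: [0.486, -3.104, 0.001]
contact_force: [-0.2, 0.1, 0.2]
finger_gap: 1.0
```

```bash
cat > look.py <<'E'
import sys
from station import manip
from h import *
def look(cam,tag):
    d=manip.get_image(cam); cv2.imwrite(f"pics/{cam}_{tag}.png",d["img"][:,:,::-1]); o=manip.observe()
    return d,cloud(d),o,R.from_rotvec(o["tcp_rot"]).as_matrix()
E
python3 - <<'E'
from look import *
d,W,o,Rt=look("wrist","h1")
k=(W[...,2]>.026)&(W[...,2]<.034)&(W[...,0]>.36)&(W[...,0]<.54)&(W[...,1]>.06)&(W[...,1]<.24)
p=W[k][:,:2]; r=cv2.minAreaRect((p*1000).astype(np.float32)); print(r,k.sum())
print(o["eef_pos"],Rt.round(3).tolist())
r=manip.trace("wrist","case_new")
for q in r[:2]: 
    kk=q["region"]&k; rr=cv2.minAreaRect((W[kk][:,:2]*1000).astype(np.float32)); print(q["score"],q["bbox"],rr)
E
```

```text
((440.656982421875, 153.3153839111328), (80.12251281738281, 40.18404769897461), 17.809833526611328) 6547
[0.40883237 0.13678865 0.12673325] [[-0.952, -0.306, -0.003], [-0.306, 0.952, -0.002], [0.004, -0.001, -1.0]]
0.6 [255.4, 199.2, 58.5, 114.6] ((440.6152038574219, 153.44837951660156), (80.11761474609375, 39.789676666259766), 17.79034423828125)
```

View pics/wrist_h1.png

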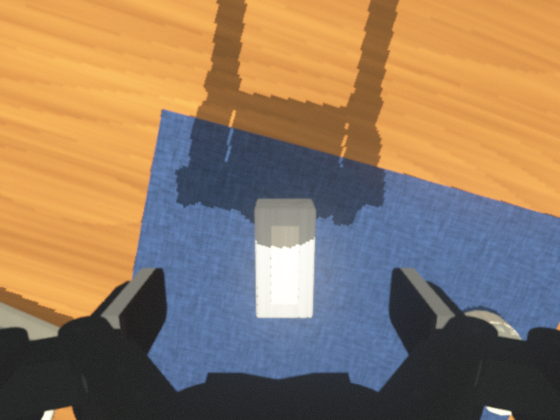

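```bash
python3 - <<'E'
from station import manip
o=manip.observe(); print(o["t"],o["eef_pos"],o["tcp_rot"],o["joint_velocities"].round(3),o["joint_positions"].round(3))
E
```

```text
2.4 [0.40826286 0.13842836 0.12783198] [ 4.85077494e-01 -3.10022707e+00  4.34606147e-04] [ 0.049 -0.029 -0.033  0.026  0.034  0.021] [ 0.165  0.162  1.966 -0.     1.017 -1.716]
```

{"method": "arm_command", "body": {
  "plan": [
    {"dp": [0,0.2,4],"turn": 0,"jaw": 0.2},
    {"dp": [0,0.2,8],"turn": 0,"jaw": 0.3},
    {"dp": [0,0.2,10.4],"turn": 0,"jaw": 0.35},
    {"dp": [0,0.2,10.8],"turn": 0,"jaw": 0.4},
    {"dp": [0,0.2,10.8],"turn": 0,"jaw": 0.4},
    {"dp": [0,0.2,10.8],"turn": 0,"jaw": 0.4}
  ],
  "grip_force": 50
}}

```text
t: 3.15
eef_pos: [0.4093, 0.1427, 0.0225]
tcp_rot: [-0.492, 3.1, 0.0]
contact_force: [0.4, -0.3, 0.1]
finger_gap: 0.599
```

```bash
python3 - <<'E'
from look import *
d,W,o,Rt=look("wrist","g1")
print(o["eef_pos"],o["finger_gap"],o["contact_force"].round(2))
T=(W-o["eef_pos"])@Rt
m=np.isfinite(T[...,0])&(T[...,2]<0.03)&(T[...,2]>-.06)&(np.abs(T[...,0])<.014)&(np.abs(T[...,1])>.021+0)&(W[...,2]>.008)
for a in (T[...,1]>0,T[...,1]<0):
    p=T[m&a]; 
    for zz in np.arange(-.06,.02,.004):
        q=p[(p[:,2]>zz)&(p[:,2]<=zz+.004)]
        if len(q)>5: print("  z",round(zz,3),len(q),"x",np.percentile(q[:,0],[1,99]).round(3),"y",np.percentile(q[:,1],[1,99]).round(3))
E
```

```text
[0.40918882 0.142537   0.02244752] 0.6025552382906142 [ 0.16 -0.46  0.49]
  z -0.06 1218 x [-0.012  0.012] y [0.048 0.061]
  z -0.056 2034 x [-0.012  0.012] y [0.031 0.06 ]
  z -0.052 3292 x [-0.012  0.013] y [0.026 0.059]
  z -0.048 1024 x [-0.012  0.013] y [0.026 0.058]
  z -0.044 716 x [0.006 0.013] y [0.028 0.057]
  z -0.04 278 x [0.004 0.013] y [0.028 0.049]
  z -0.036 441 x [-0.007  0.011] y [0.026 0.036]
  z -0.032 314 x [-0.011  0.011] y [0.026 0.033]
  z -0.028 288 x [-0.011  0.011] y [0.026 0.039]
  z -0.024 339 x [-0.011  0.011] y [0.026 0.04 ]
  z -0.02 300 x [-0.011  0.011] y [0.026 0.04 ]
  z -0.016 284 x [-0.011  0.011] y [0.027 0.04 ]
  z -0.012 253 x [-0.011  0.011] y [0.026 0.04 ]
  z -0.008 233 x [-0.011  0.011] y [0.026 0.039]
  z -0.004 177 x [-0.011  0.011] y [0.027 0.038]
  z 0.0 94 x [-0.011  0.01 ] y [0.026 0.033]
  z -0.06 1214 x [-0.012  0.012] y [-0.059 -0.046]
  z -0.056 1995 x [-0.012  0.012] y [-0.058 -0.029]
  z -0.052 3328 x [-0.012  0.013] y [-0.057 -0.024]
  z -0.048 1087 x [-0.012  0.013] y [-0.056 -0.024]
  z -0.044 701 x [0.005 0.013] y [-0.055 -0.025]
  z -0.04 292 x [0.004 0.013] y [-0.047 -0.026]
  z -0.036 420 x [-0.007  0.011] y [-0.035 -0.024]
  z -0.032 296 x [-0.011  0.011] y [-0.031 -0.024]
  z -0.028 313 x [-0.012  0.01 ] y [-0.038 -0.024]
  z -0.024 328 x [-0.011  0.011] y [-0.038 -0.025]
  z -0.02 303 x [-0.011  0.011] y [-0.038 -0.025]
  z -0.016 280 x [-0.011  0.01 ] y [-0.038 -0.024]
  z -0.012 259 x [-0.011  0.01 ] y [-0.038 -0.024]
  z -0.008 232 x [-0.01   0.011] y [-0.038 -0.024]
  z -0.004 187 x [-0.012  0.01 ] y [-0.036 -0.025]
  z 0.0 92 x [-0.011  0.01 ] y [-0.03  -0.024]
```

View pics/wrist_g1.png

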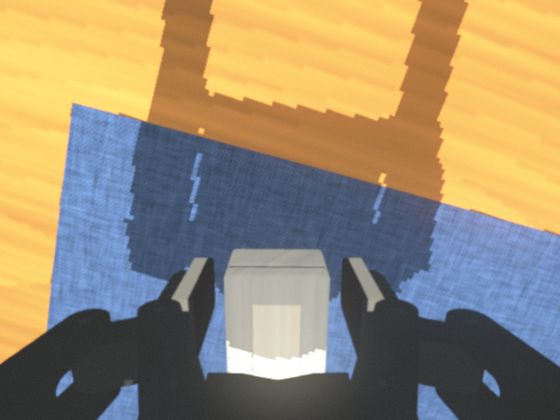

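{"method": "arm_command", "body": {
  "plan": [
    {"dp": [0,0,0],"turn": 0,"jaw": 0.6},
    {"dp": [0,0,0],"turn": 0,"jaw": 0.7},
    {"dp": [0,0,0],"turn": 0,"jaw": 0.7}
  ],
  "grip_force": 60
}}

```text
t: 3.58
eef_pos: [0.4089, 0.1423, 0.0226]
tcp_rot: [-0.491, 3.101, 0.0]
contact_force: [-1.4, 0.1, 7.7]
finger_gap: 0.453
```

```bash
python3 - <<'E'
from look import *
d,W,o,Rt=look("wrist","g2")
print(o["eef_pos"],o["finger_gap"],o["contact_force"].round(2))
T=(W-o["eef_pos"])@Rt
k=(np.abs(T[...,1])<.018)&(W[...,2]>.026)&(W[...,2]<.034); print("case top x",np.percentile(T[k][:,0],[.2,1,99]),"z",np.median(W[k][:,2]))
m=(W[...,2]>.008)&(np.abs(T[...,0])<.012)&(np.abs(T[...,1])>.0215)&(np.abs(T[...,1])<.04)&(T[...,2]>-.02)
print("tip z",np.percentile(T[m][:,2],[50,98,99.5,100]))
E
```

```text
[0.40895871 0.14231247 0.02255781] 0.4510884886590979 [-0.96  0.66  6.67]
case top x [-0.03768075 -0.03672662  0.00605634] z 0.03007914538911602
tip z [-0.01074828  0.00127019  0.00234136  0.00322534]
```

```bash
python3 - <<'E'
from look import *
d,W,o,Rt=look("wrist","g3")
T=(W-o["eef_pos"])@Rt
for r in range(235,400,8): print(r,T[r,278].round(4),W[r,278].round(4))
E
```

```text
235 [0.0125 0.0012 0.0213] [0.3968 0.1396 0.0012]
243 [0.0088 0.0012 0.0212] [0.4002 0.1407 0.0014]
251 [0.0063 0.0012 0.0179] [0.4026 0.1415 0.0046]
259 [0.0059 0.0011 0.0097] [0.403  0.1416 0.0129]
267 [0.005  0.0011 0.0035] [0.4039 0.1418 0.0191]
275 [ 0.0058  0.0011 -0.0061] [0.403  0.1416 0.0286]
283 [ 0.0029  0.0011 -0.0067] [0.4058 0.1425 0.0293]
291 [ 0.0003  0.0011 -0.0082] [0.4083 0.1432 0.0307]
299 [-0.0035  0.0011 -0.0072] [0.4119 0.1444 0.0298]
307 [-0.0067  0.0011 -0.0074] [0.415  0.1454 0.0299]
315 [-0.0096  0.0011 -0.0083] [0.4177 0.1463 0.0309]
323 [-0.0135  0.0011 -0.0076] [0.4214 0.1475 0.0302]
331 [-0.0173  0.0011 -0.0071] [0.4251 0.1487 0.0297]
339 [-0.0199  0.0011 -0.0085] [0.4275 0.1495 0.0311]
347 [-0.0239  0.0011 -0.0079] [0.4313 0.1508 0.0305]
355 [-0.0276  0.0011 -0.0078] [0.4349 0.1519 0.0304]
363 [-0.0303  0.0011 -0.0091] [0.4374 0.1527 0.0317]
371 [-0.035   0.0011 -0.008 ] [0.4419 0.1542 0.0306]
379 [ 0.0097  0.001  -0.0677] [0.3993 0.1402 0.0903]
387 [ 0.0104  0.0009 -0.071 ] [0.3987 0.14   0.0935]
395 [ 0.0108  0.0009 -0.0738] [0.3982 0.1398 0.0963]
```

View pics/wrist_g3.png

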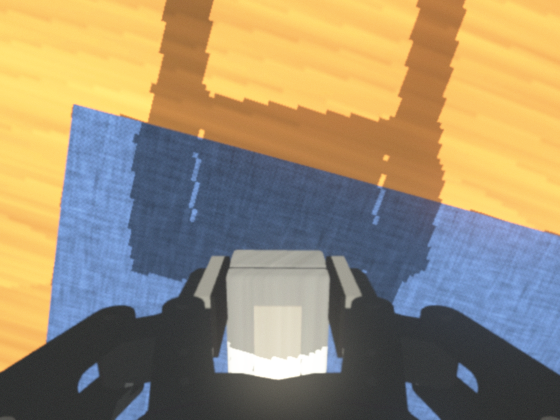

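{"method": "arm_command", "body": {
  "plan": [
    {"dp": [0,0,-1],"turn": 0,"jaw": 0.7},
    {"dp": [0,0,-4],"turn": 0,"jaw": 0.7},
    {"dp": [0,0,-8],"turn": 0,"jaw": 0.7},
    {"dp": [0,0,-8.5],"turn": 0,"jaw": 0.7},
    {"dp": [0,0,-8.5],"turn": 0,"jaw": 0.7}
  ],
  "grip_force": 60
}}

```text
t: 4.3
eef_pos: [0.4078, 0.142, 0.1064]
tcp_rot: [-0.491, 3.103, 0.0]
contact_force: [-0.1, -0.4, -1.4]
finger_gap: 0.451
```

```bash
python3 - <<'E'
from look import *
for cam in ("scene","top"):
    d,W,o,Rt=look(cam,"l1")
    T=(W-o["eef_pos"])@Rt
    print(cam,o["eef_pos"],o["finger_gap"],o["contact_force"].round(2))
    m=np.isfinite(T[...,0])&(np.abs(T[...,0])<.15)&(np.abs(T[...,1])<.15)&(W[...,2]>.05)
    p=T[m]
    for zz in np.arange(-.36,.02,.02):
        q=p[(p[:,2]>zz)&(p[:,2]<=zz+.02)]
        if len(q)>5: print("  z",round(zz,3),len(q),"x",np.percentile(q[:,0],[1,99]).round(3),"y",np.percentile(q[:,1],[1,99]).round(3))
d,W,o,Rt=look("wrist","l1")
E
```

```text
scene [0.40725316 0.14194488 0.10564579] 0.4482630512133953 [-0.61  0.34 -1.48]
  z -0.36 495 x [-0.048  0.042] y [-0.069  0.045]
  z -0.34 234 x [-0.042  0.027] y [-0.066  0.042]
  z -0.32 262 x [-0.037  0.001] y [-0.044  0.02 ]
  z -0.3 247 x [-0.035  0.018] y [-0.037  0.016]
  z -0.28 265 x [-0.035  0.02 ] y [-0.037  0.026]
  z -0.26 254 x [-0.035  0.016] y [-0.037  0.032]
  z -0.24 224 x [-0.036  0.018] y [-0.037  0.016]
  z -0.22 245 x [-0.036  0.02 ] y [-0.038  0.02 ]
  z -0.2 195 x [-0.037  0.02 ] y [-0.038  0.02 ]
  z -0.18 235 x [-0.037  0.024] y [-0.039  0.025]
  z -0.16 194 x [-0.038  0.022] y [-0.04   0.018]
  z -0.14 169 x [-0.038  0.018] y [-0.04   0.017]
  z -0.12 77 x [-0.019  0.008] y [-0.047 -0.013]
  z -0.1 249 x [-0.02   0.011] y [-0.068  0.062]
  z -0.08 178 x [-0.018  0.011] y [-0.064  0.059]
  z -0.06 148 x [-0.015  0.009] y [-0.057  0.052]
  z -0.04 73 x [-0.013  0.011] y [-0.039  0.039]
  z -0.02 458 x [-0.074  0.007] y [-0.034  0.023]
  z 0.0 140 x [-0.074 -0.003] y [-0.027  0.016]
top [0.40699746 0.14190725 0.10524526] 0.4477619947522315 [-0.21  0.24 -0.76]
  z -0.36 37 x [-0.047  0.042] y [-0.068  0.047]
  z -0.12 15 x [-0.005  0.01 ] y [-0.05  -0.039]
  z -0.1 69 x [-0.011  0.013] y [-0.068 -0.044]
  z -0.06 11 x [-0.009  0.012] y [-0.047 -0.033]
```

View pics/scene_l1.png

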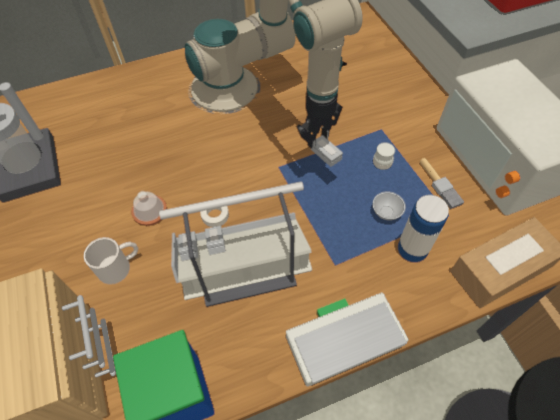

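View pics/wrist_l1.png

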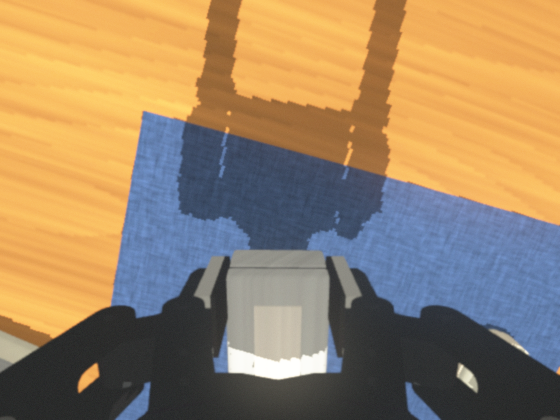

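{"method": "arm_command", "body": {
  "plan": [
    {"dp": [0.7,-2.4,-0.7],"turn": 3,"jaw": 0.7},
    {"dp": [2.2,-7.8,-0.7],"turn": 9,"jaw": 0.7},
    {"dp": [3.7,-13,-0.7],"turn": 15,"jaw": 0.7},
    {"dp": [5.2,-18.2,-0.7],"turn": 21,"jaw": 0.7},
    {"dp": [6.3,-22,-0.7],"turn": 25,"jaw": 0.7},
    {"dp": [6.7,-23.5,-0.7],"turn": 25.8,"jaw": 0.7},
    {"dp": [6.7,-23.5,-0.7],"turn": 25.8,"jaw": 0.7},
    {"dp": [6.7,-23.5,-0.7],"turn": 25.8,"jaw": 0.7}
  ],
  "grip_force": 60
}}

```text
t: 5.45
eef_pos: [0.4165, -0.1007, 0.1128]
tcp_rot: [-0.212, -3.133, -0.002]
contact_force: [0.0, 0.1, -1.9]
finger_gap: 0.451
```

```bash
cat > st.py <<'E'
from look import *
o=manip.observe(); Rt=R.from_rotvec(o["tcp_rot"]).as_matrix()
print("t",o["t"],"world",o["eef_pos"].round(4),"rack mm",(torack(o["eef_pos"])*1000).round(1),"tool x yaw rel rack",np.degrees(np.arctan2((Rr.T@Rt[:,0])[1],(Rr.T@Rt[:,0])[0])).round(2),"f rack",(o["contact_force"]@Rr).round(2),"gap",round(o["finger_gap"],3),"j6",o["joint_positions"].round(2))
E
python3 st.py; python3 - <<'E'
from look import *
d,W,o,Rt=look("top","a1"); 
L=torack(W)*1000
# held case in scene
d,W,o,Rt=look("scene","a1")
T=(W-o["eef_pos"])@Rt*1000
k=(np.abs(T[...,1])<30)&(T[...,0]<-16)&(T[...,0]>-90)&(T[...,2]>-20)&(T[...,2]<40)
p=T[k]; print(k.sum(),np.percentile(p,[1,50,99],axis=0).round(1))
top=p[(p[:,0]<-25)&(p[:,0]>-72)]; 
E
```

```text
t 5.45 world [ 0.4165 -0.1007  0.1128] rack mm [-199.8   17.   112.8] tool x yaw rel rack -179.74 f rack [ 0.01  0.08 -1.9 ] gap 0.451 j6 [-0.4   0.18  2.    0.    0.97 -1.84]
369 [[-74.7 -21.4  -9.8]
 [-50.6  -1.9  -5.8]
 [-17.1  17.8   9.2]]
```

View pics/scene_a1.png

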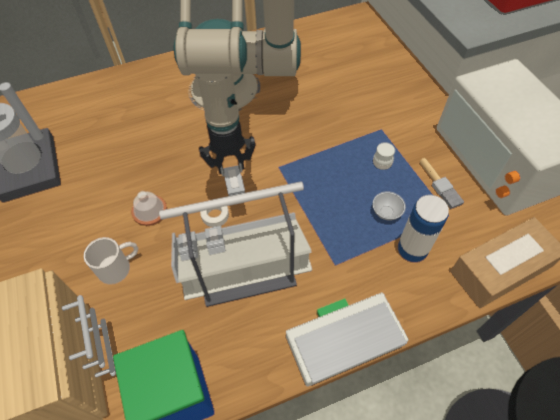

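{"method": "arm_command", "body": {
  "plan": [
    {"dp": [-2.5,0,0],"turn": 0,"jaw": 0.7},
    {"dp": [-6,0,0],"turn": 0,"jaw": 0.7},
    {"dp": [-9.5,0,0],"turn": 0,"jaw": 0.7},
    {"dp": [-11.5,0,0],"turn": 0,"jaw": 0.7},
    {"dp": [-12.3,0,0],"turn": 0,"jaw": 0.7},
    {"dp": [-12.6,0,0],"turn": 0,"jaw": 0.7},
    {"dp": [-12.6,0,0],"turn": 0,"jaw": 0.7}
  ],
  "grip_force": 60
}}

```text
t: 6.42
eef_pos: [0.5411, -0.1187, 0.1132]
tcp_rot: [-0.213, -3.133, -0.0]
contact_force: [0.0, -0.8, -2.5]
finger_gap: 0.45
```

```bash
python3 st.py; python3 - <<'E'
from look import *
d,W,o,Rt=look("scene","b1"); L=torack(W)*1000
c=cv2.resize(d["img"][100:300,140:330,::-1],None,fx=3,fy=3,interpolation=cv2.INTER_CUBIC); cv2.imwrite("pics/sz_b1.png",c)
# gap gripper to bar: gripper points at height 200-260 vs bar
k=(L[...,2]>205)&(L[...,2]<260)&(np.abs(L[...,1])<60)&(L[...,0]<0)&(L[...,0]>-130)
h=np.histogram(L[k][:,0],bins=np.arange(-130,1,4)); print(list(zip(h[1][:-1].astype(int).tolist(),h[0].tolist())))
k=(L[...,2]>225)&(L[...,2]<260)&(L[...,1]>70)&(L[...,1]<140)&(L[...,0]<20)&(L[...,0]>-60); print("bar x far",np.percentile(L[k][:,0],[1,50,99]))
d,W,o,Rt=look("top","b1"); 
c=cv2.resize(d["img"][130:270,230:400,::-1],None,fx=4,fy=4,interpolation=cv2.INTER_CUBIC); cv2.imwrite("pics/tz_b1.png",c)
L=torack(W)*1000
k=(L[...,2]>225)&(L[...,2]<260)&(L[...,1]>70)&(L[...,1]<140)&(L[...,0]<20)&(L[...,0]>-60); print("bar x near",np.percentile(L[k][:,0],[1,50,99]))
E
```

```text
t 6.425 world [ 0.5411 -0.1187  0.1132] rack mm [-73.9  16.5 113.2] tool x yaw rel rack -179.78 f rack [ 0.11 -0.75 -2.52] gap 0.45 j6 [-0.34  0.35  1.74  0.    1.06 -1.78]
[(-130, 0), (-126, 0), (-122, 0), (-118, 0), (-114, 0), (-110, 0), (-106, 0), (-102, 0), (-98, 0), (-94, 0), (-90, 0), (-86, 3), (-82, 15), (-78, 22), (-74, 19), (-70, 37), (-66, 63), (-62, 31), (-58, 32), (-54, 23), (-50, 20), (-46, 36), (-42, 66), (-38, 69), (-34, 6), (-30, 40), (-26, 77), (-22, 114), (-18, 203), (-14, 64), (-10, 0), (-6, 0)]
bar x far [-29.88363807 -16.59013482  19.10662284]
bar x near [-31.61512244 -21.86460597  19.51215203]
```

View pics/sz_b1.png

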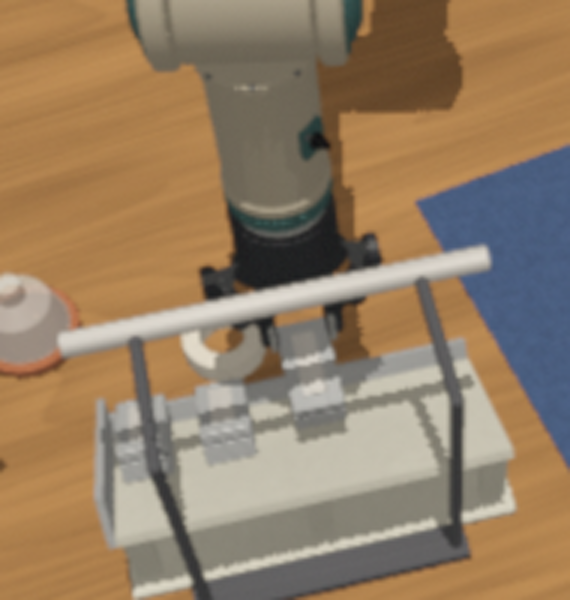

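View pics/tz_b1.png

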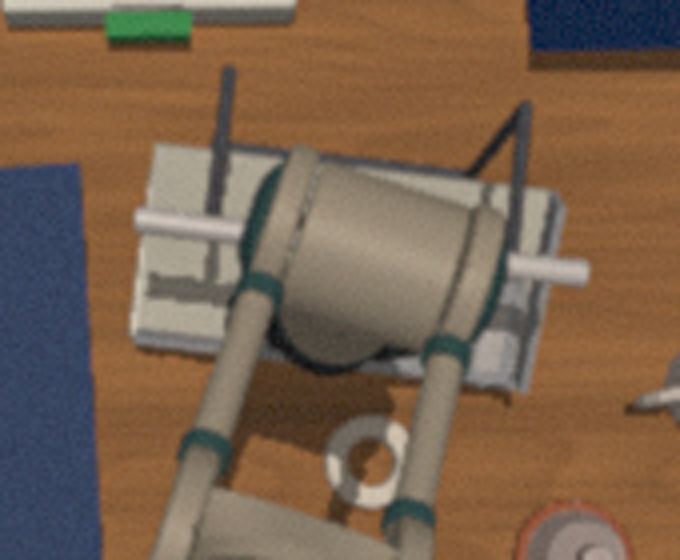

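{"method": "arm_command", "body": {
  "plan": [
    {"dp": [0,0,0.8],"turn": 0,"jaw": 0.7},
    {"dp": [0,0,1.5],"turn": 0,"jaw": 0.7},
    {"dp": [0,0,1.9],"turn": 0,"jaw": 0.7},
    {"dp": [0,0,2.2],"turn": 0,"jaw": 0.7},
    {"dp": [0,0,2.5],"turn": 0,"jaw": 0.7},
    {"dp": [0,0,2.8],"turn": 0,"jaw": 0.7},
    {"dp": [0,0,3.1],"turn": 0,"jaw": 0.7}
  ],
  "grip_force": 25
}}

```text
t: 7.4
eef_pos: [0.5392, -0.119, 0.083]
tcp_rot: [-0.213, -3.129, 0.0]
contact_force: [-10.2, -0.1, 9.1]
finger_gap: 0.45
```

```bash
cat > tilt.py <<'E'
import sys
from look import *
tag=sys.argv[1]
d,W,o,Rt=look("scene",tag); L=torack(W)*1000; t=torack(o["eef_pos"])*1000
yc=t[1]
k=(np.abs(L[...,1]-yc)<17)&(L[...,0]>t[0]+16)&(L[...,0]<15)&(L[...,2]>60)&(L[...,2]<130)
p=L[k]
# classify: RANSAC line top in x,z
best=None;rng=np.random.default_rng(1)
for _ in range(600):
    a,b=p[rng.choice(len(p),2,replace=False)][:,[0,2]]
    if abs(b[0]-a[0])<10: continue
    m=(b[1]-a[1])/(b[0]-a[0])
    if not -0.5<m<0.9: continue
    e=np.abs(p[:,2]-a[1]-m*(p[:,0]-a[0]))<2
    if best is None or e.sum()>best.sum(): best=e
q=p[best]; f=np.polyfit(q[:,0],q[:,2],1)
print("tilt deg",np.degrees(np.arctan(f[0])).round(1),"n",best.sum(),"x",np.percentile(q[:,0],[1,99]).round(1),"y",np.percentile(q[:,1],[1,99]).round(1))
S=toslope(W[k][best])*1000; print("slope-frame z of top",np.percentile(S[:,2],[2,50,98]).round(1),"x",np.percentile(S[:,0],[1,99]).round(1))
c=cv2.resize(d["img"][100:300,140:330,::-1],None,fx=3,fy=3,interpolation=cv2.INTER_CUBIC); cv2.imwrite(f"pics/sz_{tag}.png",c)
E
python3 st.py; python3 tilt.py c1
```

```text
t 7.4 world [ 0.5392 -0.119   0.083 ] rack mm [-75.8  15.9  83. ] tool x yaw rel rack -179.78 f rack [-10.11  -1.5    9.15] gap 0.45 j6 [-0.34  0.38  1.78 -0.    0.99 -1.78]
tilt deg 5.9 n 224 x [-59.2  -1.6] y [-0.5 32.7]
slope-frame z of top [25.5 36.1 49. ] x [37.3 90.5]
```

View pics/sz_c1.png

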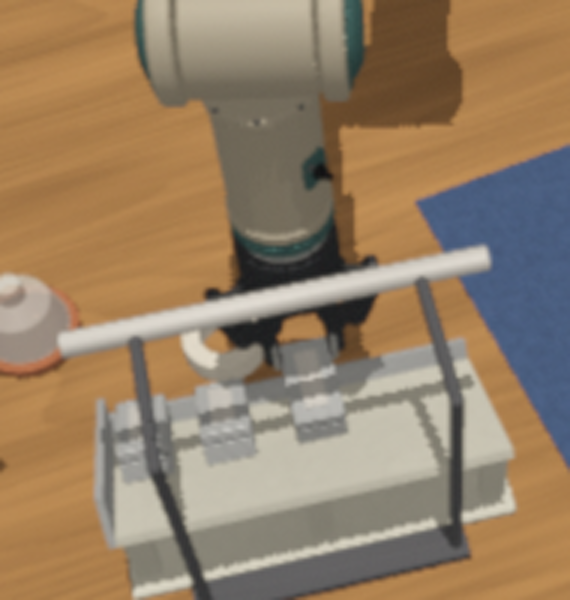

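{"method": "arm_command", "body": {
  "plan": [
    {"dp": [0,0,0.2],"turn": 0,"jaw": 0.7},
    {"dp": [0,0,0.4],"turn": 0,"jaw": 0.7},
    {"dp": [0,0,0.6],"turn": 0,"jaw": 0.7},
    {"dp": [0,0,0.8],"turn": 0,"jaw": 0.7},
    {"dp": [0,0,1.0],"turn": 0,"jaw": 0.7},
    {"dp": [0,0,1.2],"turn": 0,"jaw": 0.7}
  ],
  "grip_force": 20
}}

```text
t: 8.2
eef_pos: [0.5372, -0.1185, 0.0703]
tcp_rot: [-0.212, -3.125, -0.001]
contact_force: [-11.6, 0.9, 7.9]
finger_gap: 0.452
```

```bash
python3 st.py; python3 tilt.py c2
```

```text
t 8.2 world [ 0.5372 -0.1185  0.0703] rack mm [-77.8  16.1  70.3] tool x yaw rel rack -179.78 f rack [-11.62  -0.67   7.89] gap 0.452 j6 [-0.34  0.39  1.79 -0.    0.96 -1.78]
tilt deg 14.8 n 198 x [-61.5  -6.8] y [-0.5 32.6]
slope-frame z of top [26.6 34.7 42.9] x [31.2 85.2]
```

{"method": "arm_command", "body": {
  "plan": [
    {"dp": [0,0,-0.3],"turn": 0,"jaw": 0.7},
    {"dp": [-0.3,0,-0.3],"turn": 0,"jaw": 0.7},
    {"dp": [-0.3,0,-0.3],"turn": 0,"jaw": 0.7}
  ],
  "grip_force": 25
}}

```text
t: 8.62
eef_pos: [0.5402, -0.1187, 0.0728]
tcp_rot: [-0.212, -3.125, -0.002]
contact_force: [-9.9, 0.9, 4.2]
finger_gap: 0.448
```

```bash
python3 st.py; python3 tilt.py c3
```

```text
t 8.625 world [ 0.5402 -0.1187  0.0728] rack mm [-74.8  16.4  72.8] tool x yaw rel rack -179.77 f rack [-9.89 -0.51  4.18] gap 0.448 j6 [-0.34  0.39  1.78 -0.    0.97 -1.78]
tilt deg 14.2 n 216 x [-57.8  -3.3] y [-0.3 32.7]
slope-frame z of top [26.4 34.5 42.6] x [35.2 88.8]
```

{"method": "arm_command", "body": {
  "plan": [
    {"dp": [0,0,0.2],"turn": 0,"jaw": 0.7},
    {"dp": [0,0,0.4],"turn": 0,"jaw": 0.7},
    {"dp": [-0.05,0,0.6],"turn": 0,"jaw": 0.7},
    {"dp": [-0.1,0,0.8],"turn": 0,"jaw": 0.7},
    {"dp": [-0.1,0,1.0],"turn": 0,"jaw": 0.7}
  ],
  "grip_force": 20
}}

```text
t: 9.3
eef_pos: [0.54, -0.1186, 0.0627]
tcp_rot: [-0.212, -3.123, -0.002]
contact_force: [-12.6, 0.2, 6.2]
finger_gap: 0.452
```

```bash
python3 st.py; python3 tilt.py c4
```

```text
t 9.3 world [ 0.54   -0.1186  0.0627] rack mm [-75.   16.4  62.7] tool x yaw rel rack -179.77 f rack [-12.52  -1.55   6.24] gap 0.452 j6 [-0.34  0.4   1.8  -0.    0.95 -1.77]
tilt deg 21.9 n 184 x [-57.9  -6.7] y [-0.1 33.1]
slope-frame z of top [27.7 32.4 36.9] x [31.9 86.7]
```

View pics/sz_c4.png

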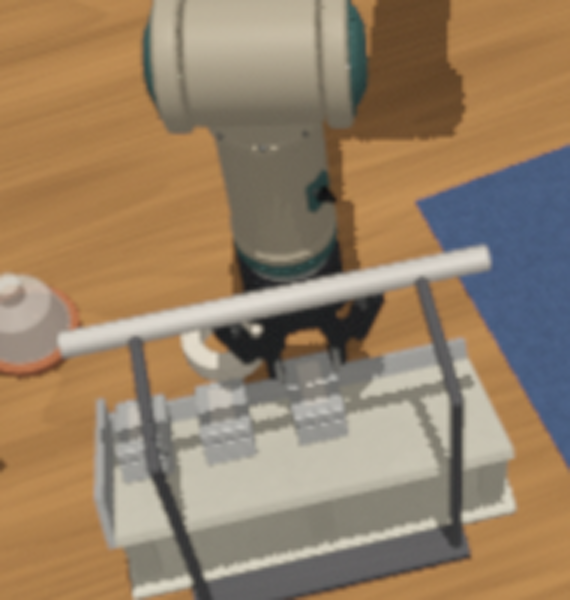

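{"method": "arm_command", "body": {
  "plan": [
    {"dp": [0,0,0.2],"turn": 0,"jaw": 0.7},
    {"dp": [0,0,0.4],"turn": 0,"jaw": 0.7},
    {"dp": [0,0,0.6],"turn": 0,"jaw": 0.7},
    {"dp": [0,0,0.75],"turn": 0,"jaw": 0.7}
  ],
  "grip_force": 20
}}

```text
t: 9.85
eef_pos: [0.5406, -0.1187, 0.0552]
tcp_rot: [-0.212, -3.124, -0.002]
contact_force: [-10.9, 0.3, 6.4]
finger_gap: 0.449
```

```bash
python3 st.py; python3 tilt.py c5
```

```text
t 9.85 world [ 0.5406 -0.1187  0.0552] rack mm [-74.5  16.4  55.2] tool x yaw rel rack -179.77 f rack [-10.8   -1.22   6.39] gap 0.449 j6 [-0.34  0.41  1.8  -0.    0.94 -1.77]
tilt deg 27.1 n 167 x [-57.5  -8.7] y [-0.3 33. ]
slope-frame z of top [27.4 30.1 32.2] x [28.9 83.5]
```

{"method": "arm_command", "body": {
  "plan": [
    {"dp": [0.05,0,0.1],"turn": 0,"jaw": 0.7},
    {"dp": [0.15,0,0.2],"turn": 0,"jaw": 0.7},
    {"dp": [0.25,0,0.3],"turn": 0,"jaw": 0.7},
    {"dp": [0.25,0,0.35],"turn": 0,"jaw": 0.7}
  ],
  "grip_force": 20
}}

```text
t: 10.4
eef_pos: [0.5408, -0.1189, 0.0527]
tcp_rot: [-0.213, -3.13, -0.001]
contact_force: [-7.8, 1.0, 10.2]
finger_gap: 0.448
```

```bash
python3 st.py; python3 tilt.py c6
```

```text
t 10.4 world [ 0.5408 -0.1189  0.0527] rack mm [-74.2  16.3  52.7] tool x yaw rel rack -179.78 f rack [-7.9  -0.15 10.16] gap 0.448 j6 [-0.34  0.41  1.81 -0.    0.92 -1.78]
tilt deg 29.5 n 161 x [-57.8  -9.5] y [-0.1 32.9]
slope-frame z of top [27.6 29.2 31. ] x [27.2 82.6]
```

View pics/sz_c6.png

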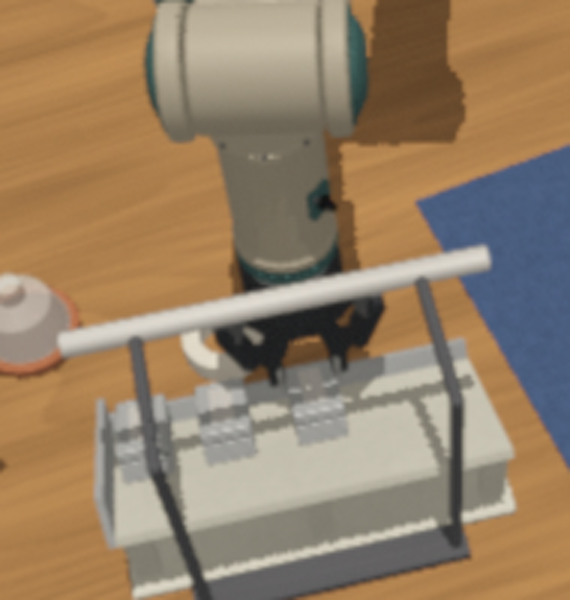

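{"method": "arm_command", "body": {
  "plan": [
    {"dp": [0.1,0,0],"turn": 0,"jaw": 0.7},
    {"dp": [0.25,0,0],"turn": 0,"jaw": 0.7},
    {"dp": [0.4,0,0.0],"turn": 0,"jaw": 0.7}
  ],
  "grip_force": 20
}}

```text
t: 10.82
eef_pos: [0.5407, -0.1189, 0.053]
tcp_rot: [0.214, 3.131, -0.0]
contact_force: [0.3, 2.1, 3.5]
finger_gap: 0.453
```

```bash
python3 st.py; python3 tilt.py c7
```

```text
t 10.825 world [ 0.5407 -0.1189  0.053 ] rack mm [-74.3  16.2  53. ] tool x yaw rel rack -179.81 f rack [0.01 2.11 3.51] gap 0.453 j6 [-0.34  0.41  1.82  0.    0.91 -1.78]
tilt deg 28.4 n 148 x [-57.7 -10.8] y [-0.4 33. ]
slope-frame z of top [27.5 29.7 31.6] x [28. 81.]
```

{"method": "arm_command", "body": {
  "plan": [
    {"dp": [0,0,0],"turn": 0,"jaw": 0.5},
    {"dp": [0,0,0],"turn": 0,"jaw": 0.45},
    {"dp": [0,0,0],"turn": 0,"jaw": 0.42},
    {"dp": [0,0,0],"turn": 0,"jaw": 0.42}
  ],
  "grip_force": 20
}}

```text
t: 11.38
eef_pos: [0.5394, -0.1189, 0.0521]
tcp_rot: [-0.214, -3.134, -0.0]
contact_force: [0.3, 0.5, 0.5]
finger_gap: 0.579
```

```bash
python3 st.py; python3 tilt.py d1
```

```text
t 11.375 world [ 0.5394 -0.1189  0.0521] rack mm [-75.6  16.1  52.1] tool x yaw rel rack -179.81 f rack [0.21 0.54 0.54] gap 0.579 j6 [-0.34  0.41  1.82  0.    0.91 -1.78]
tilt deg 29.0 n 154 x [-58.1 -10.3] y [-0.3 32.4]
slope-frame z of top [27.5 29.3 30.8] x [27.6 82.1]
```

View pics/sz_d1.png

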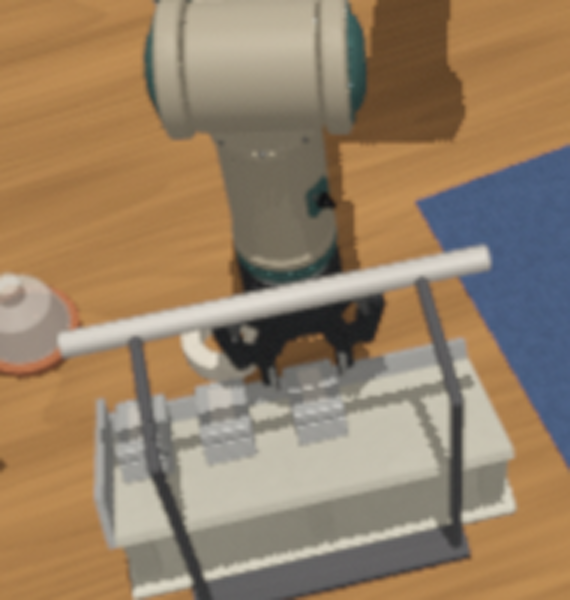

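{"method": "arm_command", "body": {
  "plan": [
    {"dp": [0,0,-1.5],"turn": 0,"jaw": 0.42},
    {"dp": [0,0,-4],"turn": 0,"jaw": 0.4},
    {"dp": [2,0,-5.5],"turn": 0,"jaw": 0.3},
    {"dp": [5,1,-6],"turn": 5,"jaw": 0.0},
    {"dp": [8,2.5,-6],"turn": 15,"jaw": 0.0},
    {"dp": [8.5,4,-6],"turn": 25,"jaw": 0.0},
    {"dp": [8.5,5,-6],"turn": 35,"jaw": 0.0},
    {"dp": [8.5,5,-6],"turn": 45,"jaw": 0.0}
  ]
}}

```text
t: 12.42
eef_pos: [0.4623, -0.0572, 0.1135]
tcp_rot: [1.403, 2.809, 0.001]
contact_force: [0.8, -0.4, 0.4]
finger_gap: 1.003
```

{"method": "arm_command", "body": {
  "plan": [
    {"dp": [0,0,0],"turn": 10,"jaw": 0},
    {"dp": [0,0,0],"turn": 20,"jaw": 0},
    {"dp": [0,0,0],"turn": 30,"jaw": 0},
    {"dp": [0,0,0],"turn": 40,"jaw": 0},
    {"dp": [0,0,0],"turn": 45,"jaw": 0},
    {"dp": [0,0,0],"turn": 45,"jaw": 0},
    {"dp": [0,0,0],"turn": 45,"jaw": 0},
    {"dp": [0,0,0],"turn": 45,"jaw": 0}
  ]
}}

```text
t: 13.42
eef_pos: [0.4621, -0.0578, 0.1125]
tcp_rot: [2.367, 2.066, 0.0]
contact_force: [0.4, -0.1, -0.6]
finger_gap: 1.0
```

```bash
python3 st.py; cat > row.py <<'E'
import sys
from look import *
tag=sys.argv[1]
for cam in ("scene","top"):
    d,W,o,Rt=look(cam,tag); L=toslope(W)*1000
    x,y,z=L[...,0],L[...,1],L[...,2]
    m=(np.abs(z-29.5)<3)&(x>0)&(x<86)&(y>2)&(y<250)
    a=np.histogram(y[m],bins=np.arange(0,252,2)); yy=a[1][:-1]; f=a[0]>4
    runs=[];s=None
    for i,b in enumerate(f):
        if b and s is None: s=yy[i]
        if not b and s is not None: runs.append((float(s),float(yy[i]))); s=None
    print(cam,runs)
    for s,e in runs:
        if e-s<8: continue
        k=m&(y>=s)&(y<e); X=x[k]
        # far/near edges for left/right third -> yaw
        out=[]
        for lo,hi in((s+3,s+(e-s)/2),(s+(e-s)/2,e-3)):
            kk=k&(y>lo)&(y<hi); out.append(np.percentile(x[kk],[1,99]).round(1).tolist() if kk.sum()>10 else None)
        lows=k&(x<30); his=k&(x>55)
        print("  run",s,e,"x R/L",out,"y lowpart",np.percentile(y[lows],[1,99]).round(1) if lows.sum()>10 else None,"y highpart",np.percentile(y[his],[1,99]).round(1) if his.sum()>10 else None,"z",np.median(z[k]).round(1))
    r=(100,300,140,330) if cam=="scene" else (130,270,230,400)
    cv2.imwrite(f"pics/{cam[0]}z_{tag}.png",cv2.resize(d["img"][r[0]:r[1],r[2]:r[3],::-1],None,fx=3,fy=3,interpolation=cv2.INTER_CUBIC))
E
python3 row.py e1
```

```text
t 13.425 world [ 0.4621 -0.0578  0.1125] rack mm [-160.6   65.8  112.5] tool x yaw rel rack 90.23 f rack [ 0.42 -0.03 -0.57] gap 1.0 j6 [-0.27  0.23  1.92  0.    0.99 -0.14]
scene [(6.0, 8.0), (10.0, 28.0), (38.0, 48.0), (72.0, 112.0), (144.0, 186.0)]
  run 10.0 28.0 x R/L [[1.3, 79.7], [5.7, 82.0]] y lowpart [10.1 24.9] y highpart [10.1 27.1] z 29.0
  run 38.0 48.0 x R/L [[4.8, 80.2], [6.2, 79.6]] y lowpart [39.2 46.8] y highpart [40.4 47.1] z 28.8
  run 72.0 112.0 x R/L [[3.8, 79.8], [3.0, 82.1]] y lowpart [ 73.3 111. ] y highpart [ 72.7 111.2] z 29.3
  run 144.0 186.0 x R/L [[1.9, 81.3], [2.8, 81.1]] y lowpart [145.7 183.8] y highpart [145.6 183.6] z 29.2
top [(8.0, 48.0), (72.0, 112.0), (146.0, 186.0)]
  run 8.0 48.0 x R/L [[2.9, 80.6], [1.1, 79.7]] y lowpart [ 8.8 47.4] y highpart [ 9.  47.4] z 29.8
  run 72.0 112.0 x R/L [[3.0, 79.6], [2.2, 79.6]] y lowpart [ 72.4 111.5] y highpart [ 72.9 111.6] z 29.9
  run 146.0 186.0 x R/L [[13.0, 79.9], [13.4, 80.1]] y lowpart [146.4 183.7] y highpart [146.5 184.5] z 29.7
```

View pics/sz_e1.png

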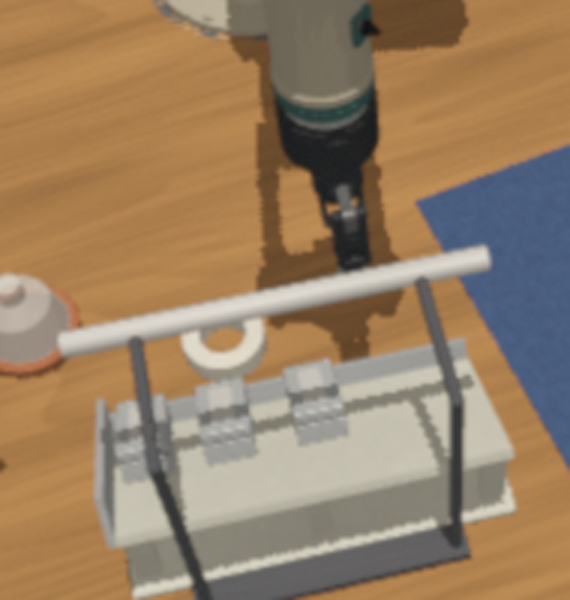

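View pics/tz_e1.png

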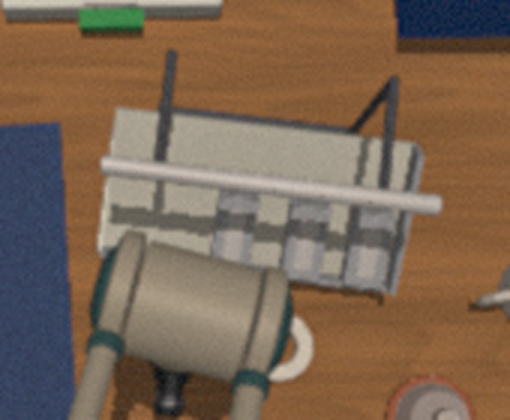

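{"method": "arm_command", "body": {
  "plan": [
    {"dp": [0,2.5,0],"turn": 0,"jaw": 0},
    {"dp": [0,5.5,0],"turn": 0,"jaw": 0},
    {"dp": [0,7.8,0],"turn": 0,"jaw": 0},
    {"dp": [0,8.4,1.5],"turn": 0,"jaw": 0},
    {"dp": [0,8.4,3.5],"turn": 0,"jaw": 0},
    {"dp": [0,8.4,4.5],"turn": 0,"jaw": 0},
    {"dp": [0,8.4,5.0],"turn": 0,"jaw": 0},
    {"dp": [0,8.4,5.0],"turn": 0,"jaw": 0}
  ]
}}

```text
t: 14.52
eef_pos: [0.5449, -0.0691, 0.0621]
tcp_rot: [-2.367, -2.065, 0.0]
contact_force: [-0.3, -0.6, -0.2]
finger_gap: 0.999
```

```bash
python3 st.py; python3 - <<'E'
from look import *
d,W,o,Rt=look("scene","f1")
cv2.imwrite("pics/sz_f1.png",cv2.resize(d["img"][100:300,140:330,::-1],None,fx=3,fy=3,interpolation=cv2.INTER_CUBIC))
E
```

```text
t 14.525 world [ 0.5449 -0.0691  0.0621] rack mm [-77.1  66.1  62.1] tool x yaw rel rack 90.2 f rack [-0.24 -0.6  -0.21] gap 0.999 j6 [-0.25  0.4   1.81  0.    0.93 -0.12]
```

View pics/sz_f1.png

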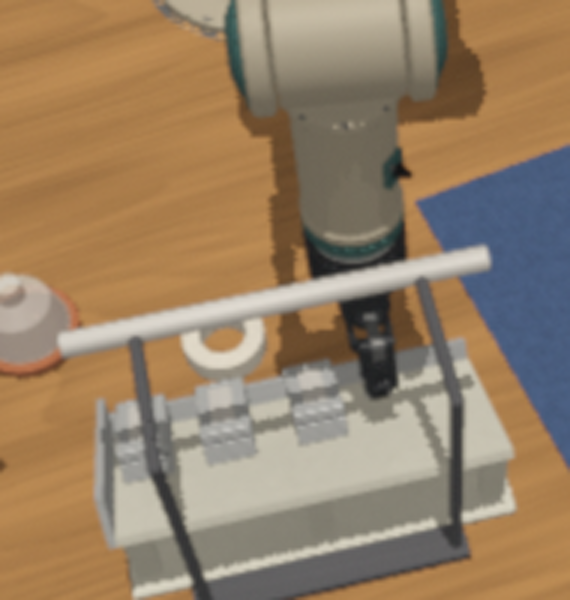

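{"method": "arm_command", "body": {
  "plan": [
    {"dp": [0,0.1,0.2],"turn": -0.2,"jaw": 0.44},
    {"dp": [0,0.1,0.3],"turn": -0.2,"jaw": 0.44},
    {"dp": [0,0.1,0.3],"turn": -0.2,"jaw": 0.44},
    {"dp": [-0.8,0.1,0.3],"turn": -0.2,"jaw": 0.44},
    {"dp": [-1.6,0.1,0.3],"turn": -0.2,"jaw": 0.44},
    {"dp": [-2.1,0.1,0.3],"turn": -0.2,"jaw": 0.44},
    {"dp": [-2.6,0.1,0.3],"turn": -0.2,"jaw": 0.44},
    {"dp": [-3.1,0.1,0.3],"turn": -0.2,"jaw": 0.44}
  ]
}}

```text
t: 15.58
eef_pos: [0.5417, -0.1001, 0.0592]
tcp_rot: [-2.364, -2.068, -0.0]
contact_force: [-0.2, 0.7, -0.2]
finger_gap: 0.561
```

```bash
python3 st.py; python3 row.py g1
```

```text
t 15.575 world [ 0.5417 -0.1001  0.0592] rack mm [-75.9  35.   59.2] tool x yaw rel rack 90.38 f rack [-0.35  0.7  -0.17] gap 0.561 j6 [-0.31  0.4   1.81  0.    0.93 -0.18]
scene [(6.0, 28.0), (38.0, 48.0), (72.0, 112.0), (132.0, 172.0)]
  run 6.0 28.0 x R/L [[3.3, 79.1], [4.0, 81.5]] y lowpart [ 7.5 24.8] y highpart [ 7.6 26.8] z 29.0
  run 38.0 48.0 x R/L [[4.3, 82.7], [5.1, 77.5]] y lowpart [39.1 46.9] y highpart [40.5 47.3] z 28.8
  run 72.0 112.0 x R/L [[1.8, 80.9], [2.8, 83.5]] y lowpart [ 73.1 111. ] y highpart [ 72.7 111.1] z 29.1
  run 132.0 172.0 x R/L [[1.3, 81.2], [2.9, 81.6]] y lowpart [134.2 171.2] y highpart [133.5 171.7] z 29.4
top [(8.0, 48.0)]
  run 8.0 48.0 x R/L [[2.5, 79.1], [2.4, 79.4]] y lowpart [ 8.5 47.4] y highpart [ 8.9 47.3] z 29.7
```

View pics/sz_g1.png

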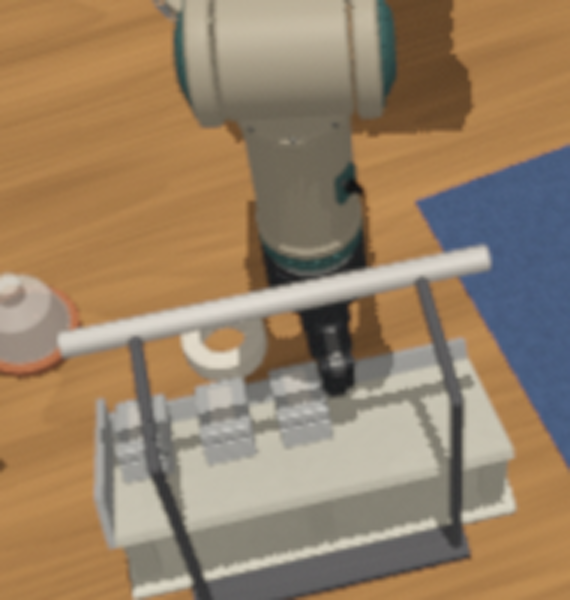

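{"method": "arm_command", "body": {
  "plan": [
    {"dp": [-0.6,0,0],"turn": 0,"jaw": 0.44},
    {"dp": [-1.2,0,0],"turn": 0,"jaw": 0.44},
    {"dp": [-1.8,0,0],"turn": 0,"jaw": 0.44},
    {"dp": [-2.2,0,0],"turn": 0,"jaw": 0.44},
    {"dp": [-2.6,0,0],"turn": 0,"jaw": 0.44},
    {"dp": [-3.1,0,0],"turn": 0,"jaw": 0.44},
    {"dp": [-3.6,0,0],"turn": 0,"jaw": 0.44},
    {"dp": [-4.1,0,0],"turn": 0,"jaw": 0.44}
  ]
}}

```text
t: 16.68
eef_pos: [0.5365, -0.1408, 0.0593]
tcp_rot: [-2.364, -2.069, -0.0]
contact_force: [0.9, 4.3, 1.3]
finger_gap: 0.562
```

```bash
python3 st.py; python3 row.py g2
```

```text
t 16.675 world [ 0.5365 -0.1408  0.0593] rack mm [-75.4  -6.   59.3] tool x yaw rel rack 90.4 f rack [0.28 4.36 1.26] gap 0.562 j6 [-0.38  0.41  1.8   0.    0.93 -0.25]
scene [(6.0, 28.0), (38.0, 48.0), (52.0, 132.0)]
  run 6.0 28.0 x R/L [[3.8, 80.8], [4.0, 80.8]] y lowpart [ 7.6 24.9] y highpart [ 7.6 26.9] z 28.9
  run 38.0 48.0 x R/L [[4.5, 79.5], [5.9, 80.2]] y lowpart [39.1 46.6] y highpart [40.2 47.1] z 28.5
  run 52.0 132.0 x R/L [[1.3, 81.4], [2.1, 81.0]] y lowpart [ 53.9 128.2] y highpart [ 54.1 130.7] z 29.1
top [(8.0, 12.0)]
```

View pics/sz_g2.png

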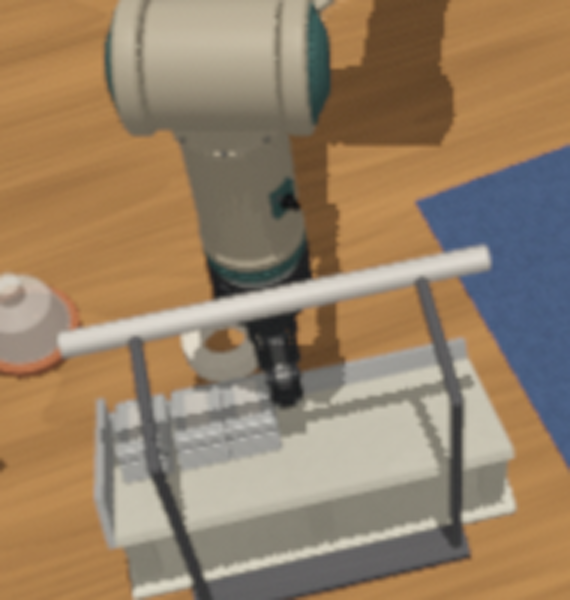

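{"method": "arm_command", "body": {
  "plan": [
    {"dp": [-0.3,0,0],"turn": 0,"jaw": 0.44},
    {"dp": [-0.6,0,0],"turn": 0,"jaw": 0.44},
    {"dp": [-0.9,0,0],"turn": 0,"jaw": 0.44},
    {"dp": [-1.2,0,0],"turn": 0,"jaw": 0.44}
  ]
}}

```text
t: 17.27
eef_pos: [0.535, -0.1519, 0.0593]
tcp_rot: [-2.363, -2.068, -0.002]
contact_force: [-0.1, 5.6, 1.3]
finger_gap: 0.561
```

```bash
python3 st.py; python3 row.py g3
```

```text
t 17.275 world [ 0.535  -0.1519  0.0593] rack mm [-75.4 -17.3  59.3] tool x yaw rel rack 90.38 f rack [-0.88  5.58  1.35] gap 0.561 j6 [-0.4   0.41  1.8   0.    0.93 -0.27]
scene [(2.0, 28.0), (38.0, 120.0)]
  run 2.0 28.0 x R/L [[3.5, 81.8], [3.3, 79.6]] y lowpart [ 3.  24.8] y highpart [ 3.3 26.8] z 29.2
  run 38.0 120.0 x R/L [[1.3, 80.5], [2.3, 81.5]] y lowpart [ 39.3 116.3] y highpart [ 42.5 118.9] z 29.1
top []
```

{"method": "arm_command", "body": {
  "plan": [
    {"dp": [-0.15,0,0],"turn": 0,"jaw": 0.44},
    {"dp": [-0.3,0,0],"turn": 0,"jaw": 0.44},
    {"dp": [-0.4,0,0],"turn": 0,"jaw": 0.44},
    {"dp": [-0.4,0,0],"turn": 0,"jaw": 0.44}
  ]
}}

```text
t: 17.88
eef_pos: [0.5348, -0.1529, 0.0594]
tcp_rot: [-2.362, -2.065, -0.007]
contact_force: [2.5, 14.6, 2.7]
finger_gap: 0.557
```

```bash
python3 st.py; python3 row.py g4
```

```text
t 17.875 world [ 0.5348 -0.1529  0.0594] rack mm [-75.4 -18.3  59.4] tool x yaw rel rack 90.33 f rack [ 0.4  14.79  2.71] gap 0.557 j6 [-0.41  0.41  1.8   0.01  0.94 -0.28]
scene [(2.0, 28.0), (38.0, 118.0)]
  run 2.0 28.0 x R/L [[2.7, 79.7], [3.7, 82.1]] y lowpart [ 2.9 25.1] y highpart [ 3.1 26.6] z 29.2
  run 38.0 118.0 x R/L [[2.3, 80.7], [2.8, 81.8]] y lowpart [ 39.3 114.6] y highpart [ 40.8 116.7] z 29.2
top []
```

View pics/sz_g4.png

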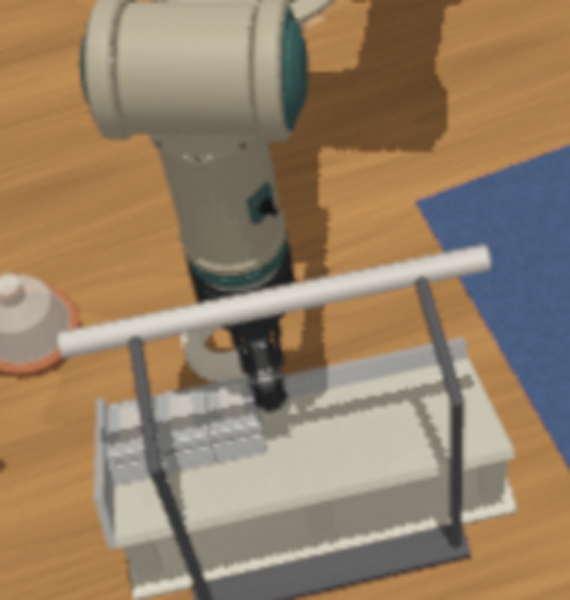

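{"method": "arm_command", "body": {
  "plan": [
    {"dp": [0.2,0,0],"turn": 0,"jaw": 0.44},
    {"dp": [0.6,0,0],"turn": 0,"jaw": 0.44},
    {"dp": [1.6,0,0],"turn": 0,"jaw": 0.44},
    {"dp": [2.6,0,-1.5],"turn": 0,"jaw": 0.44},
    {"dp": [2.8,-1,-5],"turn": 0,"jaw": 0.44},
    {"dp": [2.8,-6,-6],"turn": 0,"jaw": 0.44},
    {"dp": [2.8,-12,-6],"turn": 0,"jaw": 0.44},
    {"dp": [2.8,-16,-6],"turn": 0,"jaw": 0.44}
  ]
}}

```text
t: 18.98
eef_pos: [0.3772, -0.1068, 0.1201]
tcp_rot: [2.363, 2.069, -0.001]
contact_force: [0.2, 0.2, 0.1]
finger_gap: 0.559
```

{"method": "arm_command", "body": {
  "plan": [
    {"dp": [3,-2,-2],"turn": 0,"jaw": 0.44},
    {"dp": [8,-3,-5],"turn": 0,"jaw": 0.44},
    {"dp": [13,-3,-8],"turn": 0,"jaw": 0.44},
    {"dp": [16,-3,-10],"turn": 0,"jaw": 0.44},
    {"dp": [16,-3,-10],"turn": 0,"jaw": 0.44},
    {"dp": [16,-3,-10],"turn": 0,"jaw": 0.44}
  ]
}}

```text
t: 19.73
eef_pos: [0.3705, 0.0546, 0.2192]
tcp_rot: [2.363, 2.07, -0.001]
contact_force: [0.7, -0.4, -0.5]
finger_gap: 0.56
```

```bash
python3 st.py; python3 row.py k1; python3 - <<'E'
from look import *
d,W,o,Rt=look("top","k2"); L=toslope(W)*1000; x,y,z=[L[...,i] for i in range(3)]
m=(np.abs(z-29.7)<3)&(x>5)&(x<76)
h=np.histogram(y[m],bins=np.arange(-10,130,2)); print(list(zip(h[1][:-1].astype(int).tolist(),h[0].tolist())))
cv2.imwrite("pics/tz_k2.png",cv2.resize(d["img"][170:250,300:390,::-1],None,fx=7,fy=7,interpolation=cv2.INTER_CUBIC))
E
```

```text
t 19.725 world [0.3705 0.0546 0.2192] rack mm [-267.   164.3  219.2] tool x yaw rel rack 90.43 f rack [ 0.75 -0.28 -0.47] gap 0.56 j6 [-0.04 -0.02  1.91 -0.    1.25  0.09]
scene [(2.0, 8.0), (10.0, 28.0), (38.0, 120.0)]
  run 10.0 28.0 x R/L [[2.6, 79.2], [3.8, 79.9]] y lowpart [10.2 25. ] y highpart [10.1 26.9] z 29.3
  run 38.0 120.0 x R/L [[2.7, 80.4], [1.7, 82.0]] y lowpart [ 39.3 119. ] y highpart [ 40.9 118.8] z 29.1
top [(2.0, 120.0)]
  run 2.0 120.0 x R/L [[1.3, 79.3], [1.4, 79.5]] y lowpart [  4.4 118.9] y highpart [  3.1 118.1] z 29.9
[(-10, 0), (-8, 1), (-6, 1), (-4, 0), (-2, 6), (0, 12), (2, 16), (4, 10), (6, 11), (8, 14), (10, 14), (12, 11), (14, 10), (16, 13), (18, 14), (20, 9), (22, 14), (24, 14), (26, 13), (28, 14), (30, 11), (32, 13), (34, 13), (36, 10), (38, 12), (40, 12), (42, 11), (44, 14), (46, 15), (48, 12), (50, 10), (52, 14), (54, 13), (56, 13), (58, 13), (60, 11), (62, 12), (64, 10), (66, 11), (68, 10), (70, 9), (72, 14), (74, 7), (76, 12), (78, 9), (80, 9), (82, 13), (84, 10), (86, 13), (88, 15), (90, 15), (92, 12), (94, 9), (96, 7), (98, 12), (100, 14), (102, 10), (104, 13), (106, 10), (108, 13), (110, 11), (112, 13), (114, 10), (116, 13), (118, 11), (120, 0), (122, 0), (124, 0), (126, 0)]
```

View pics/sz_k1.png

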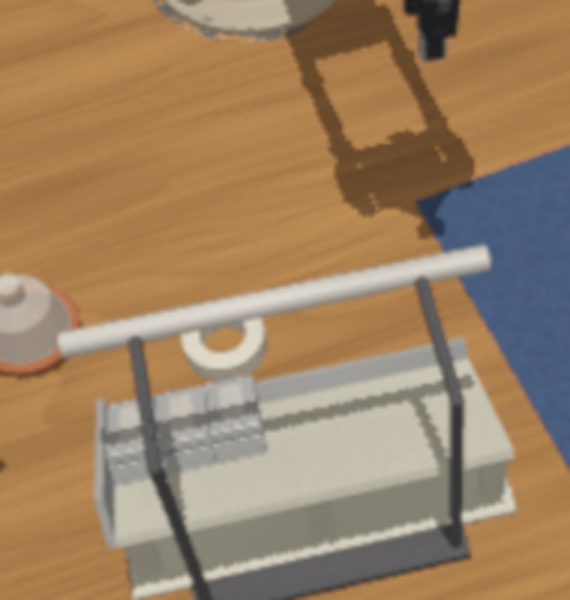

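View pics/tz_k2.png

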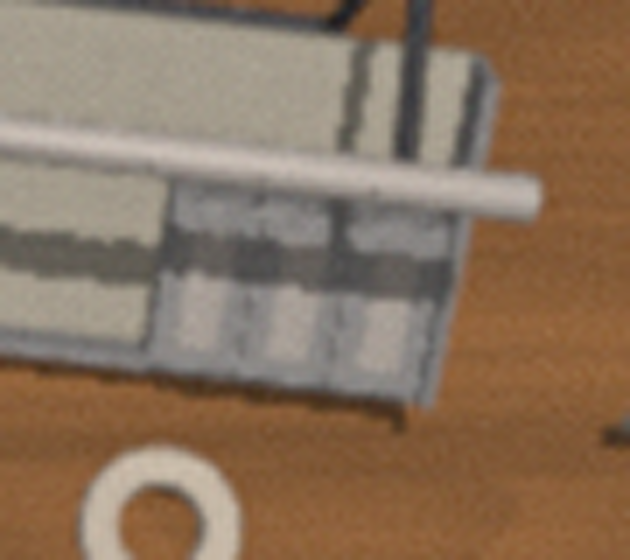

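View pics/top_k1.png

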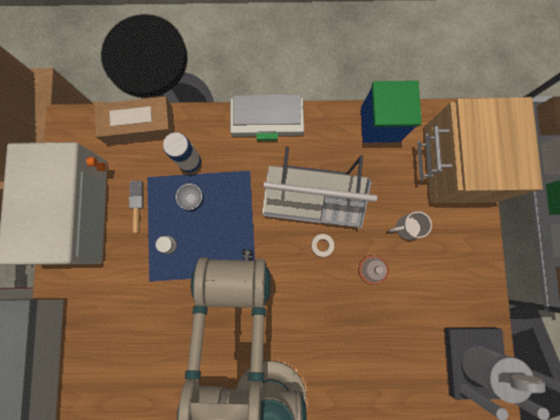

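```bash
python3 - <<'E'
from look import *
for cam in ("top","scene"):
    d,W,o,Rt=look(cam,"fin"); L=toslope(W)*1000; x,y,z=[L[...,i] for i in range(3)]
    for lo,hi in((4,36),(44,76),(84,116)):
        for a,b in((lo,lo+14),(hi-14,hi)):
            k=(np.abs(z-29.5)<2.5)&(x>-5)&(x<90)&(y>a)&(y<b); print(cam,a,b,np.percentile(x[k],[1,99]).round(1),np.median(z[k]).round(1))
    for n in ("dish","jar","tape","can","mask","brush","mug"):
        m=manip.trace(cam,n)
        a=np.load(f"/tmp/{cam}1.npz")["img"].astype(int)
        if m: r=m[0]["region"]; print(n,"mean img diff in region",np.abs(a-d["img"].astype(int))[r].mean().round(1))
print(manip.finish_job())
E
```

```text
top 4 18 [ 3.9 77.1] 29.9
top 22 36 [ 0.8 78.6] 29.9
top 44 58 [ 1.8 78.8] 29.9
top 62 76 [ 3.8 79.4] 30.1
top 84 98 [ 3.  79.3] 30.0
top 102 116 [ 0.9 78.4] 29.9
dish mean img diff in region 2.6
jar mean img diff in region 2.5
tape mean img diff in region 2.5
can mean img diff in region 3.0
mask mean img diff in region 2.8
brush mean img diff in region 2.8
mug mean img diff in region 2.6
scene 4 18 [ 1.5 81.7] 29.2
scene 22 36 [ 8.  80.3] 29.6
scene 44 58 [ 1.6 81.4] 29.1
scene 62 76 [ 3.9 80. ] 29.1
scene 84 98 [ 1.3 81. ] 29.2
scene 102 116 [ 1.8 81.7] 29.4
dish mean img diff in region 1.8
jar mean img diff in region 1.7
tape mean img diff in region 2.0
can mean img diff in region 1.5
mask mean img diff in region 1.7
brush mean img diff in region 1.6
mug mean img diff in region 1.7
the job is handed in; nothing more can be done
None
```

The new case is on the rack beside the other two, and the job was handed in at about 20 s of the 58 s allowed; no verdict is reported.

**What I did:** I gripped the case near its lower end so the gripper stayed in front of the light bar. I brought it level under the bar, then lowered it so it turned in the light grip until it lay flat on the slope against the ledge, and released it there. I then pushed the whole row along the ledge with one finger until it stopped against the end wall, at about 15 N.

**Last checks:**
- **Row:** in the top camera the three case tops form one unbroken strip from 0 to 120 mm off the end wall, which is three 40 mm widths with no gaps.
- **Seating:** all three tops sit 29–30 mm above the slope, and their long sides span about 1–4 to 77–82 mm up the slope. That fits resting on the ledge and lying straight, within a measuring scatter of 2–4 mm.
- **Bystanders:** the dish, jar, tape, can, mask, brush and mug show no change in the pictures beyond noise.
- **Light bar:** the forces showed no bump. The closest gap I measured between gripper and bar was about 6 mm.
- **Robot:** it stood clear of everything at hand-in.

**Off plan:** while lowering, the wrist read up to about 14 N and the case's lower edge drifted over the ledge top. I lifted it about 3 mm, moved it forward and carried on. One scene-camera reading disagreed: the lower edge of the case at the wall read 8 mm instead of 1–4 mm. A lamp arm partly hides that case from this camera, and the top camera read 0.8 mm at the same spot.

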